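# Stand the toppled tool tubes up in their bin

### The job

A tape measure has been dropped into the deep grey bin, whose tool tubes have toppled, and the cardboard box that belongs there was left in one of the two green trays: first take the tape measure out and set it down in the tray that is empty. Then stand every tube upright on the bin floor, black cap up, in one row close along the bin's left-hand long wall, and lay the box on the bin floor in the room cleared beside the row; leave the other things on the bench alone.

Things in the scene. Friction and masses are not known exactly. Their poses are not given: they have to be found in the camera images.
- tube_1_mid (a point): Centre of a rigid square tool tube, blue with a ribbed black cap on one end third; 34 x 34 x 200 mm, 0.25 kg. x axis along it towards the cap, y and z square to its sides. At first it leans in the bin about 37 deg above level, coloured foot down against one long wall, underside on the rim of the opposite one; which wall varies. May be absent.
- tube_2_mid (a point): Centre of a rigid square tool tube, orange with a ribbed black cap on one end third; 34 x 34 x 200 mm, 0.25 kg. x axis along it towards the cap, y and z square to its sides. At first it leans in the bin about 37 deg above level, coloured foot down against one long wall, underside on the rim of the opposite one; which wall varies. May be absent.
- tube_3_mid (a point): Centre of a rigid square tool tube, green with a ribbed black cap on one end third; 34 x 34 x 200 mm, 0.25 kg. x axis along it towards the cap, y and z square to its sides. At first it leans in the bin about 37 deg above level, coloured foot down against one long wall, underside on the rim of the opposite one; which wall varies. May be absent.
- tube_bin_in (a point): Centre of the inner floor of the deep grey open-topped bin, fixed to the bench. x axis across the bin towards its left long wall (the robot's left, world +y), y axis along its long walls towards the robot, z up. Inside 155 mm (x) by 286 mm (y), 100 mm deep; walls 5 mm thick, this point 5 mm above the bench. The tubes lie in three lanes 60 mm apart along y; the tape measure stands in the end nearest the robot, about 80 mm from the nearest lane.
- tape_measure_mid (a point): Centre of the yellow tape measure, 36 x 84 x 70 mm, 0.25 kg, standing on its edge; x axis along its 36 mm thickness, y along its 84 mm length, z up (35 mm above what it stands on). It starts in the end of the bin nearest the robot, its length roughly along the bin's x axis.
- tray_left_in (a point): Centre of the inner floor of a green steel tray, the one nearer the bin, fixed; inside 108 mm (x) by 116 mm (y), rim 30 mm above the bench, walls and floor 4 mm; z up.
- tray_right_in (a point): Centre of the inner floor of a green steel tray, the one farther from the bin, to the robot's right, fixed; inside 108 mm (x) by 116 mm (y), rim 30 mm above the bench, walls and floor 4 mm; z up.
- screw_box_2_mid (a point): Centre of a small white and blue cardboard box, 56 x 85 x 41 mm, 0.3 kg, lying in tray_left, its 56 mm side (its own x axis) along the tray's x, z up; absent when that tray is the empty one.
- nail_box_mid (a point): Centre of a small white and green cardboard box, 61 x 90 x 51 mm, 0.3 kg, lying in tray_right, its 61 mm side (its own x axis) along the tray's x, z up; absent when that tray is the empty one.
- spray_can: White and grey spray can 68 mm across, 214 mm high, standing behind the right-hand tray; origin under its centre. A bystander.
- oil_jar: Glass jar with a yellow lid, 74 mm across, 116 mm high, standing to the right of the bin, under the carton flap; origin under its centre. A bystander.
- carton_flap_corner (a point): Lowest left corner of the front flap of the big fixed cardboard carton. The flap overhangs the bench to the right of here: its lower edge runs from this corner to x = 0.53 m, y = -0.30 m at 0.25 m height and it rises away from the robot. Keep the arm clear of it, above all between bin and trays.
- carton_side_flap_corner (a point): Middle of the edge nearest the robot of the carton's fixed left side flap, which overhangs the bench just beyond the far end of the bin: from x = 0.71 m, y = 0.02 m, 0.39 m high to x = 0.73 m, y = 0.19 m, 0.34 m high. Keep the arm clear of it.

How it is judged (in metres and radians):
On the way:
1. the tape measure rests in the empty tray while the box is still in its own (((x of tape_measure_mid in the frame of tray_left_in between -0.05 and 0.05 m and y of tape_measure_mid in the frame of tray_left_in between -0.055 and 0.055 m and z of tape_measure_mid in the frame of tray_left_in between 0.01 and 0.05 m) or (x of tape_measure_mid in the frame of tray_right_in between -0.05 and 0.05 m and y of tape_measure_mid in the frame of tray_right_in between -0.055 and 0.055 m and z of tape_measure_mid in the frame of tray_right_in between 0.01 and 0.05 m)) and linear speed of tape_measure below 0.05 m/s and distance of each of screw_box_2_mid, nail_box_mid from where it was at the start of the episode below 0.04 m), for 0.2 s.
At the end, for the whole second after the job is handed in: Tubes present stand on the bin floor, cap up, within 5 deg of upright, centres within 47 mm of the left wall; the box lies on the bin floor, its centre 18 to 97 mm from the right wall; the tape measure rests in a tray (centre over it, under 50 mm above its floor); all at rest (x of tube_1_mid in the frame of tube_bin_in between 0.03 and 0.075 m and y of tube_1_mid in the frame of tube_bin_in between -0.142 and 0.142 m and z of tube_1_mid in the frame of tube_bin_in between 0.09 and 0.106 m and angle between each of tube_1_mid, tube_2_mid, tube_3_mid's own x axis and vertical below 0.1 rad and linear speed of each of tube_1, tube_2, tube_3, screw_box_2, nail_box, tape_measure below 0.02 m/s and x of tube_2_mid in the frame of tube_bin_in between 0.03 and 0.075 m and y of tube_2_mid in the frame of tube_bin_in between -0.142 and 0.142 m and z of tube_2_mid in the frame of tube_bin_in between 0.09 and 0.106 m and x of tube_3_mid in the frame of tube_bin_in between 0.03 and 0.075 m and y of tube_3_mid in the frame of tube_bin_in between -0.142 and 0.142 m and z of tube_3_mid in the frame of tube_bin_in between 0.09 and 0.106 m and ((x of tape_measure_mid in the frame of tray_left_in between -0.05 and 0.05 m and y of tape_measure_mid in the frame of tray_left_in between -0.055 and 0.055 m and z of tape_measure_mid in the frame of tray_left_in between 0.01 and 0.05 m) or (x of tape_measure_mid in the frame of tray_right_in between -0.05 and 0.05 m and y of tape_measure_mid in the frame of tray_right_in between -0.055 and 0.055 m and z of tape_measure_mid in the frame of tray_right_in between 0.01 and 0.05 m)) and x of screw_box_2_mid in the frame of tube_bin_in between -0.06 and 0.02 m and y of screw_box_2_mid in the frame of tube_bin_in between -0.13 and 0.13 m and z of screw_box_2_mid in the frame of tube_bin_in between 0.01 and 0.036 m and x of nail_box_mid in the frame of tube_bin_in between -0.06 and 0.02 m and y of nail_box_mid in the frame of tube_bin_in between -0.13 and 0.13 m and z of nail_box_mid in the frame of tube_bin_in between 0.01 and 0.036 m); the robot touches nothing.
It fails at once if the spray can is shoved out of place (distance of spray_can from where it was at the start of the episode above 0.04 m).
It fails at once if the oil jar is shoved out of place (distance of oil_jar from where it was at the start of the episode above 0.04 m).
Of tube_1, tube_2, tube_3 only 2 to 3 are there at a start; the rules pass over those that are not, and their reading is None.
Of screw_box_2, nail_box only 1 to 1 are there at a start; the rules pass over those that are not, and their reading is None.
At some moment in a run one of tape_measure may be knocked a few centimetres aside while the robot is not near it.
Once in a run the grip may slacken for a moment while it holds something.
It also fails if it takes over 210 s, if anything falls off the work surface, if the arm or the gripper's body presses on something with over 40 N, if the wrist force passes 120 N, or if a joint passes its speed limit or range.

### The arm

A 6-joint arm with a two-finger parallel gripper is mounted at the origin on a cart in front of the work surface, level with it; the furniture and walls round the work are solid. World frame = base frame: x ahead of the robot, y to its left, z up, the work surface at z = 0. Lengths are in m, angles in degrees, forces in N, time in s.
With the tool pointing down it reaches from about 0.4 to 0.825 m from the base axis. Payload 7 kg.
Tool frame: the origin (TCP) lies at the very end of the fingers, on their centre line; the grasp point (between the pads) lies 19 mm behind it (ctrl.hold_point_z is the distance from the TCP to the grasp point, in m); z points along the fingers, y is the line along which they close (so a half turn about z gives the same grasp; the last joint's range is limited). The gripper opens to 88 mm and grips with 3 to 60 N. Pads are 19 mm wide; open, the fingers measure 130 mm over their backs; the gripper's body (78 mm by 193 mm) begins 47 mm behind the grasp point.
Start: joints at [-50.586, 20.546, 0.682, 0, -70.136, -16.507], TCP at [0.263, -0.622, 0.227] pointing down, gripper open.
Joint ranges: [-176.03, 176.03], [-82.01, 121.73], [-58.28, 71.71], [-173.87, 95.51], [-174.79, -0.11], [-173.66, 173.66]. Speed limits (degrees/s): [136.94, 136.94, 172.46, 180, 180, 180].

### API

Orientations are given as [roll, pitch, yaw] about the fixed x, y, z axes, in that order (R = Rz(yaw) Ry(pitch) Rx(roll)).
In Python, from plant import sensors, viewer, workorder, ctrl gives the robot as it stands.
- The arm moves only by the shell command python3 -m pendant 'ROWS'. ROWS is JSON, a list of rows, each a list of 3 entries, a list of its own where there are three numbers: the opening, from -1 (shut) to 1 (fully open), so that 0 is half open, then the shift along the tool's x, y, z in m, then the turn, a rotation vector about the tool's x, y, z in degrees. A call has 1 to 10 rows; each row is the pose to reach, as a shift and turn from the pose commanded when the call began, along the tool's axes at that moment; what a row does not reach only later rows make up. A row lasts 1/12 s, in which the tool goes at most 41.7 mm and 7.16 degrees, less where a joint would pass 70% of its speed; a pose out of reach is approached as far as the arm can. A call with a gripper value outside its range is refused whole. The fingers move at their own pace and stop on an object; the grip force is fixed at half the most. Time passes only in rows, so rows that repeat a pose let the fingers close. It gives the time, the measured TCP pose, the force, the opening and the grip force at its end, in the units of the state.
- sensors.get_obs(): the state, without advancing time (a new reading comes with each control period).
- viewer.snapshot(name): name is "side" or "top"; returns the picture (384x512x3 uint8, red, green, blue); there is no depth.
- viewer.camera_params(name): a dict with "fx", "fy", "cx", "cy" (pixels), "extrinsics" (4x4, takes a point from world to camera coordinates). Camera axes: x right, y up, looking along -z (the intrinsics and any distortion apply to the point x, -y, -z); pixel columns grow to the right and rows downward; lengths in m; the calibration is good to about 2 mm. A picture is of the moment at which its call begins. camera_params takes no time and is no camera call.
- workorder.close_job(): hands the job in; it is judged then, once.
The state is a dict: "clock": time; "joint_pos": joint angles; "qvel": joint speeds; "tau": joint torques, N m; "tool_pos": TCP position; "orientation": TCP orientation; "force": force on the tool from outside, world axes, zero at the start; "moment": the same for the moment, N m; "opening": finger opening in m; "gripper_force": force on a finger pad.
Only numpy, scipy, OpenCV 4.12 (cv2) and the standard library are available. Lean on these libraries where they do the work, as an engineer would, in place of code of your own. Each camera call takes 0.05 s, during which the arm holds its last target. There are 200 camera calls.

## Working session

There is one attempt and no reset: what is moved stays moved. The work goes in short steps, Python scripts to look and compute and a shell command to move; the robot and the scene stay as the last step left them, time stands still between calls to the robot, and variables do not carry over. Pictures are saved under pics/ and viewed, at most 16 in all, crops included, and the job is handed in when it is done.

```bash
ls; mkdir -p pics
cat > h.py <<'E'
import numpy as np, cv2
from scipy.spatial.transform import Rotation as R
from plant import sensors, viewer, workorder, ctrl
def snap(n,f=None):
    im=viewer.snapshot(n)
    if f: cv2.imwrite('pics/'+f,im[:,:,::-1])
    return im
def cam(n):
    p=viewer.camera_params(n); E=np.array(p['extrinsics']); return p,E
def proj(n,P):
    p,E=cam(n); c=E[:3,:3]@np.array(P)+E[:3,3]; x,y,z=c[0],-c[1],-c[2]
    return np.array([p['fx']*x/z+p['cx'],p['fy']*y/z+p['cy']])
def ray(n,uv):
    p,E=cam(n); d=np.array([(uv[0]-p['cx'])/p['fx'],-(uv[1]-p['cy'])/p['fy'],-1.])
    Rm=E[:3,:3]; return -Rm.T@E[:3,3], Rm.T@d
def onz(n,uv,z):
    o,d=ray(n,uv); return o+d*(z-o[2])/d[2]
def tri(uv1,uv2,a='top',b='side'):
    o1,d1=ray(a,uv1);o2,d2=ray(b,uv2)
    A=np.stack([d1,-d2],1); s=np.linalg.lstsq(A,o2-o1,rcond=None)[0]
    p,q=o1+s[0]*d1,o2+s[1]*d2
    return (p+q)/2,np.linalg.norm(p-q)
def st():
    o=sensors.get_obs(); return o
def pose():
    o=st(); print({k:np.round(o[k],4).tolist() for k in ['clock','joint_pos','tool_pos','orientation','force','opening','gripper_force']})
def to(P,rpy=None):
    "shift & rotvec in current tool axes to reach TCP pose"
    o=st(); Rt=R.from_euler('xyz',o['orientation'],degrees=True)
    s=Rt.inv().apply(np.array(P)-o['tool_pos'])
    rv=np.zeros(3) if rpy is None else (Rt.inv()*R.from_euler('xyz',rpy,degrees=True)).as_rotvec(degrees=True)
    print('shift',np.round(s,4),'turn',np.round(rv,2))
E
python3 - <<'E'
from h import *
pose()
a=snap('top','t0.png');b=snap('side','s0.png')
for n in('top','side'):
    p,E=cam(n);print({k:v for k,v in p.items() if k!='extrinsics'},np.round(E,3).tolist(),ray(n,(256,192)))
E
```

```text
pics
{'clock': 0.0, 'joint_pos': [-50.5852, 20.5922, 0.6327, -0.021, -70.1355, -16.5059], 'tool_pos': [0.2625, -0.6213, 0.2256], 'orientation': [179.9033, -0.0081, -157.0983], 'force': [-0.199, -0.5558, -0.4301], 'opening': 0.0875, 'gripper_force': 0.0}
{'fx': 439.50438206913697, 'fy': 439.50438206913697, 'cx': 250.95929863802564, 'cy': 195.74530902571613} [[-0.022, -1.0, 0.0, -0.063], [0.986, -0.022, 0.163, -0.624], [-0.163, 0.004, 0.987, -1.362], [0.0, 0.0, 0.0, 1.0]] (array([ 0.39275436, -0.07124357,  1.4452767 ]), array([ 0.17073129, -0.01573291, -0.98529562]))
{'fx': 371.27709743006375, 'fy': 371.27709743006375, 'cx': 263.0115151416064, 'cy': 198.5520187516155} [[-0.899, -0.437, 0.018, 0.504], [0.257, -0.494, 0.831, -0.36], [-0.354, 0.752, 0.556, -0.827], [0.0, 0.0, 0.0, 1.0]] (array([0.2531543 , 0.66403833, 0.74965656]), array([ 0.3757472 , -0.75210994, -0.54204496]))
```

View pics/t0.png

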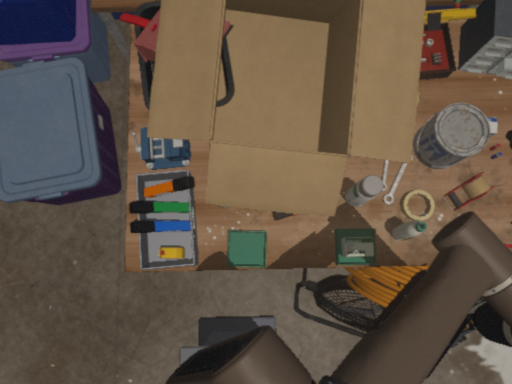

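View pics/s0.png

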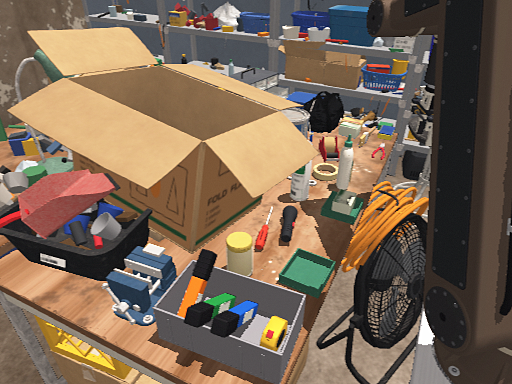

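The top view shows the bin at about (138–196, 170–268). The blue and green tubes have their caps over the left rim, orange has its cap to the right, and the tape is at (172,253). The left tray at (247,248) is empty, and the nail box is in the right tray at (356,246). I'll zoom in for measurements.

Run:
```python
import cv2,numpy as np
a=cv2.imread('pics/t0.png')[160:280,120:400]; b=cv2.imread('pics/s0.png')[230:380,140:380]
a=cv2.resize(a[:, :],None,fx=2.85,fy=2.85,interpolation=cv2.INTER_CUBIC)
cv2.imwrite('pics/c0.png',a)
t=cv2.imread('pics/t0.png')[160:280,125:275]
cv2.imwrite('pics/c1.png',cv2.resize(t,None,fx=5,fy=5,interpolation=cv2.INTER_CUBIC))
```

```text
(no output)
```

View pics/c1.png

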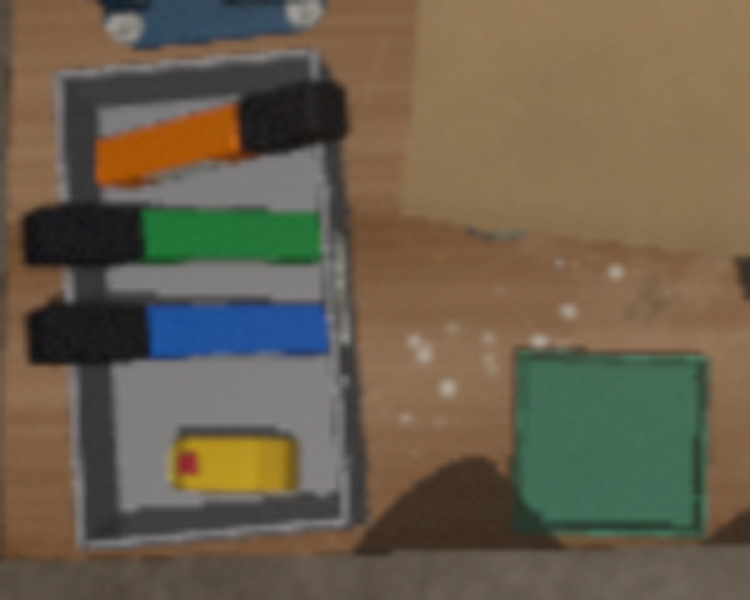

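Run:
```python
from h import *
f=lambda x,y:(125+(x+.5)/5-.5,160+(y+.5)/5-.5)
rim=np.array([onz('top',f(*c),.105) for c in [(57,72),(318,51),(351,525),(83,547)]])
print('rim',rim.round(4)); c=rim.mean(0)
v=(rim[0]-rim[3]+rim[1]-rim[2]);print('c',c,'yaw of far dir',np.degrees(np.arctan2(v[1],v[0])),[np.linalg.norm(rim[i]-rim[i-1]) for i in range(4)])
tr=np.array([onz('top',f(*c),.03) for c in [(514,349),(707,355),(706,534),(515,530)]]);print('trayL',tr.round(4),tr.mean(0))
# tubes
for n,pts in dict(tape=[(175,436),(297,437),(297,492),(172,489)]).items():
    q=np.array([onz('top',f(*c),.075) for c in pts]);print(n,q.round(4),q.mean(0))
a=snap('top');hsv=cv2.cvtColor(a,cv2.COLOR_RGB2HSV)
for n,lo,hi in [('orange',(8,150,80),(18,255,255)),('green',(55,150,60),(68,255,255)),('blue',(105,150,80),(118,255,255)),('yellow',(22,150,80),(30,255,255))]:
    m=cv2.inRange(hsv,lo,hi);m[:165]=0;m[275:]=0;m[:,:130]=0;m[:,200:]=0
    y,x=np.where(m>0);r=cv2.minAreaRect(np.stack([x,y],1).astype(np.float32));print(n,len(x),np.round(cv2.boxPoints(r),1).tolist())
# box region right tray
cv2.imwrite('pics/c2.png',cv2.resize(a[220:270,325:385,::-1],None,fx=10,fy=10,interpolation=cv2.INTER_CUBIC))
```

```text
rim [[0.6902 0.2798 0.105 ]
 [0.7    0.1172 0.105 ]
 [0.4072 0.0971 0.105 ]
 [0.3977 0.2583 0.105 ]]
c [0.54878611 0.18806996 0.105     ] yaw of far dir 4.069369523755389 [np.float64(0.2933097285359543), np.float64(0.1628711186581253), np.float64(0.2935128522557658), np.float64(0.16146201944872174)]
trayL [[ 0.5177  0.0013  0.03  ]
 [ 0.5111 -0.123   0.03  ]
 [ 0.3973 -0.1192  0.03  ]
 [ 0.4025  0.0022  0.03  ]] [ 0.45716573 -0.05967029  0.03      ]
tape [[0.4645 0.2098 0.075 ]
 [0.4622 0.1342 0.075 ]
 [0.4284 0.1341 0.075 ]
 [0.432  0.2113 0.075 ]] [0.44675122 0.17237967 0.075     ]
orange 299 [[144.0, 181.0], [173.0, 181.0], [173.0, 254.0], [144.0, 254.0]]
green 277 [[153.0, 202.0], [187.0, 202.0], [187.0, 211.0], [153.0, 211.0]]
blue 339 [[154.0, 221.0], [189.0, 221.0], [189.0, 231.0], [154.0, 231.0]]
yellow 192 [[160.0, 248.0], [182.0, 248.0], [182.0, 257.0], [160.0, 257.0]]
```

View pics/c2.png

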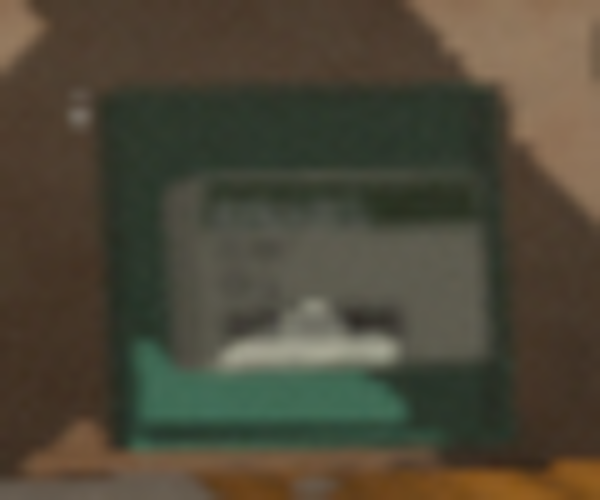

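The box (about 342–374, 238–257 in the image) lies in the right tray with its long side along y. Next I'll compute the remaining geometry: box, blue lane, flap corner and tape.

Run:
```python
from h import *
f=lambda x,y:(125+(x+.5)/5-.5,160+(y+.5)/5-.5)
g=lambda x,y:(325+(x+.5)/10-.5,220+(y+.5)/10-.5)
print('flap',onz('top',f(402,213),.25),onz('top',f(402,213),.3))
q=np.array([onz('top',g(*c),.055) for c in [(200,180),(480,180),(490,360),(205,368)]]);print('box',q.round(4),q.mean(0))
q=np.array([onz('top',g(*c),.03) for c in [(103,90),(497,88),(512,440),(118,448)]]);print('trayR',q.round(4),q.mean(0))
c=np.array([.5488,.188,.005]);a=np.radians(4.07);far=np.array([np.cos(a),np.sin(a),0]);left=np.array([-np.sin(a),np.cos(a),0]);up=np.array([0,0,1.])
# lane positions: top face edges; foot at right wall for blue/green. heights of top face at distance h from foot wall
def lane(uv,flip):  # uv on top face centre-line; solve plane: z-.005=(h-.0205)*.7536+.0426
    o,d=ray('top',uv); s=-1 if flip else 1
    # h = .0775 + s*left.(p-c)
    for _ in [0]:
        A=d[2]-.7536*s*left@d; B=(.0775+s*left@(o-c)-.0205)*.7536+.0426-(o[2]-.005)
        p=o+d*B/A
    return -(far@(p-c)),s*left@(p-c)+.0775,p
for n,pts,fl in [('blue',[(147,331),(237,331),(325,328)],0),('green',[(142,236),(230,235),(318,236)],0),('orange',[(242,130),(165,150),(98,163)],1)]:
    for p in pts: r=lane(f(*p),fl); print(n,'biny',r[0].round(4),'h',r[1].round(4),r[2].round(4))
b=cv2.imread('pics/s0.png')[250:375,150:310]; cv2.imwrite('pics/c3.png',cv2.resize(b,None,fx=4.8,fy=4.8,interpolation=cv2.INTER_CUBIC))
to([.41,-.1,.30],[180,0,180])
```

```text
flap [0.57454187 0.05055136 0.25      ] [0.56693746 0.04545652 0.3       ]
box [[ 0.4815 -0.3694  0.055 ]
 [ 0.4796 -0.4577  0.055 ]
 [ 0.4232 -0.4571  0.055 ]
 [ 0.4227 -0.3676  0.055 ]] [ 0.45176964 -0.4129496   0.055     ]
trayR [[ 0.5128 -0.3451  0.03  ]
 [ 0.5106 -0.4722  0.03  ]
 [ 0.3984 -0.4693  0.03  ]
 [ 0.3987 -0.3438  0.03  ]] [ 0.4551107  -0.40760061  0.03      ]
blue biny 0.0204 h 0.1103 [0.5261 0.2193 0.1153]
blue biny 0.0214 h 0.0621 [0.5285 0.1712 0.079 ]
blue biny 0.0206 h 0.0123 [0.5329 0.1215 0.0414]
green biny -0.038 h 0.11 [0.5844 0.2232 0.1151]
green biny -0.0392 h 0.0626 [0.589  0.1759 0.0793]
green biny -0.0391 h 0.0126 [0.5924 0.126  0.0416]
orange biny -0.0981 h 0.11 [0.6489 0.1625 0.1151]
orange biny -0.0984 h 0.0537 [0.6453 0.2187 0.0726]
orange biny -0.1016 h 0.002 [0.6448 0.2705 0.0337]
shift [-0.3387  0.4231 -0.0737] turn [ 7.00e-02 -2.00e-02  2.29e+01]
```

View pics/c3.png

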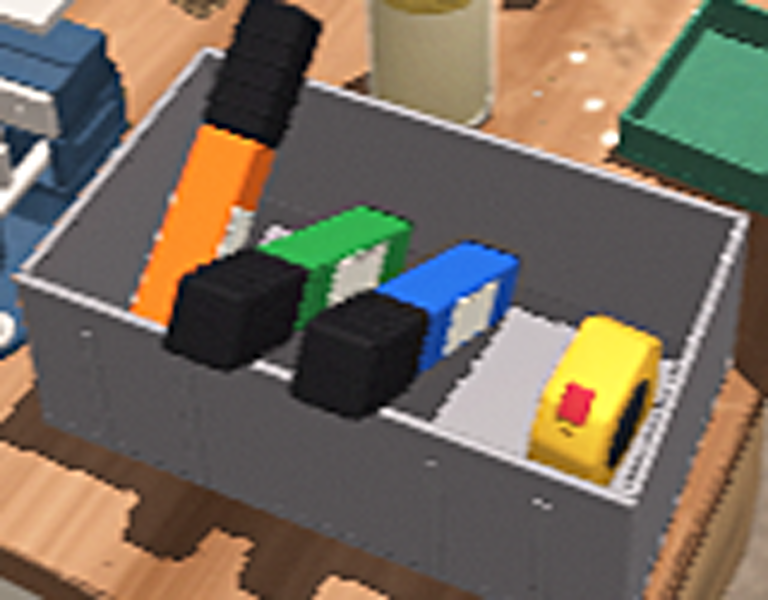

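The side view shows the same layout. Next is a transfer above the near side of the bench to the bin, after which I'll look at the fingers.

```bash
python3 -m pendant '[[1,[0,0,-0.074],[0,0,0]],[1,[0,0,-0.074],[0,0,0]],[1,[-0.1,0.13,-0.074],[0,0,7]],[1,[-0.2,0.25,-0.074],[0,0,14]],[1,[-0.34,0.42,-0.074],[0,0,22.9]],[1,[-0.34,0.42,-0.074],[0,0,22.9]],[1,[-0.34,0.42,-0.074],[0,0,22.9]],[1,[-0.34,0.42,-0.074],[0,0,22.9]],[1,[-0.34,0.42,-0.074],[0,0,22.9]],[1,[-0.34,0.42,-0.074],[0,0,22.9]]]'
python3 -m pendant '[[1,[0,0,0],[0,0,0]],[1,[0,0,0],[0,0,0]],[1,[0,0,0],[0,0,0]],[1,[0,0,0],[0,0,0]]]'
python3 - <<'E'
from h import *
pose(); to([.447,.166,.2],[180,0,-92.3]);to([.447,.166,.2],[180,0,87.7])
E
```

```text
clock: 0.98
tool_pos: [0.3539, -0.3011, 0.3005]
orientation: [180.0, 0.0, 180.0]
force: [1.0, 0.4, -0.5]
opening: 0.0879
gripper_force: 0.0
clock: 1.32
tool_pos: [0.3539, -0.3037, 0.3004]
orientation: [180.0, -0.0, 180.0]
force: [-0.3, 0.5, -0.3]
opening: 0.0876
gripper_force: 0.0
{'clock': 1.3167, 'joint_pos': [-16.3424, -2.1168, -17.3149, 0.004, -74.8256, -73.7032], 'tool_pos': [0.3539, -0.3037, 0.3004], 'orientation': [179.997, -0.0238, 179.9555], 'force': [-0.2516, 0.482, -0.3478], 'opening': 0.0876, 'gripper_force': 0.0}
shift [-0.0928  0.4697  0.1004] turn [ 2.000e-02 -2.000e-02 -8.774e+01]
shift [-0.0928  0.4697  0.1004] turn [-2.000e-02 -2.000e-02  9.226e+01]
```

```bash
python3 -m pendant '[[1,[-0.03,0.12,0],[0,0,0]],[1,[-0.055,0.2,0],[0,0,0]],[1,[-0.06,0.25,0],[0,0,0]],[1,[-0.07,0.32,0],[0,0,0]],[1,[-0.08,0.4,0],[0,0,-7]],[1,[-0.093,0.47,0],[0,0,-14]],[1,[-0.093,0.47,0],[0,0,-21]],[1,[-0.093,0.47,0],[0,0,-28]],[1,[-0.093,0.47,0],[0,0,-35]],[1,[-0.093,0.47,0],[0,0,-42]]]'
python3 -m pendant '[[1,[0,0,0],[0,0,-7]],[1,[0,0,0],[0,0,-14]],[1,[0,0,0],[0,0,-21]],[1,[0,0,0],[0,0,-28]],[1,[0,0,0],[0,0,-35]],[1,[0,0,0],[0,0,-42]],[1,[0,0,0],[0,0,-45.7]],[1,[0,0,0],[0,0,-45.7]],[1,[0,0,0],[0,0,-45.7]]]'
python3 - <<'E'
from h import *
pose(); to([.447,.162,.2],[180,0,-92.3])
a=snap('side','s1.png');t=snap('top')
x=np.hstack([cv2.resize(a[:,60:330],None,fx=1.4,fy=1.4),cv2.resize(t[100:,90:290],None,fx=1.893,fy=1.893)[:537]])
cv2.imwrite('pics/c4.png',x[:,:800,::-1])
E
```

```text
clock: 2.15
tool_pos: [0.4367, 0.1061, 0.3006]
orientation: [-180.0, -0.0, -137.8]
force: [1.3, 0.1, -0.0]
opening: 0.0876
gripper_force: 0.0
clock: 2.9
tool_pos: [0.4366, 0.1042, 0.3002]
orientation: [180.0, -0.0, -92.6]
force: [-0.3, -0.5, 0.2]
opening: 0.0878
gripper_force: 0.0
{'clock': 2.9, 'joint_pos': [38.7167, -3.9429, -19.0379, 0.0008, -74.9609, -41.2896], 'tool_pos': [0.4366, 0.1042, 0.3002], 'orientation': [179.9585, -0.0375, -92.5727], 'force': [-0.2796, -0.4699, 0.1824], 'opening': 0.0878, 'gripper_force': 0.0}
shift [-0.0583 -0.0078  0.1002] turn [ 0.04 -0.04 -0.27]Traceback (most recent call last):
  File "<stdin>", line 4, in <module>
    return _nx.concatenate(arrs, 1, dtype=dtype, casting=casting)
           ~~~~~~~~~~~~~~~^^^^^^^^^^^^^^^^^^^^^^^^^^^^^^^^^^^^^^^
ValueError: all the input array dimensions except for the concatenation axis must match exactly, but along dimension 0, the array at index 0 has size 538 and the array at index 1 has size 537
```

Run:
```python
from h import *
a=cv2.imread('pics/s1.png')
cv2.imwrite('pics/c4.png',cv2.resize(a[120:370,140:400],None,fx=2.3,fy=2.3,interpolation=cv2.INTER_CUBIC))
for p in [(.4366+.044,.1042,.30),(.4366-.044,.1042,.3),(.4366+.065,.1042,.30),(.4366-.065,.1042,.3)]: print((proj('side',p)-[140,120])*2.3)
```

```text
[319.4029844  224.56415296]
[414.79138522 253.22341594]
[297.79787642 218.07293949]
[438.78736098 260.43296107]
```

View pics/c4.png

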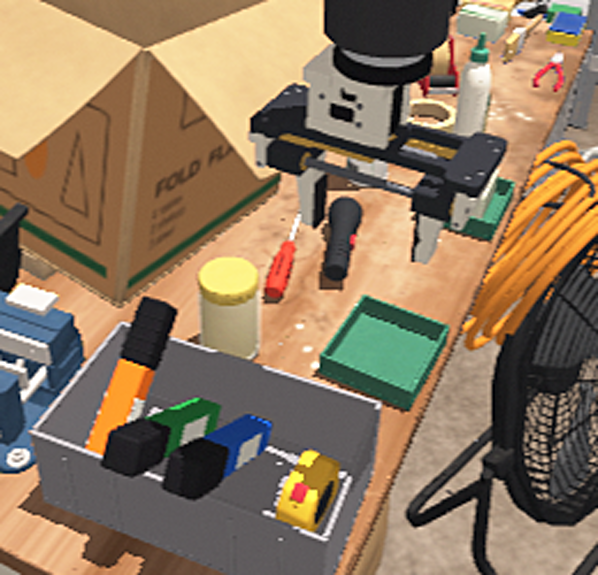

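The fingers taper towards the tips, which helps. I'll close to half open, go above the tape and descend.

```bash
python3 -m pendant '[[0,[-0.03,-0.005,0],[0,0,0]],[0,[-0.0585,-0.01,0.04],[0,0,0]],[0,[-0.0585,-0.01,0.08],[0,0,0]],[0,[-0.0585,-0.01,0.12],[0,0,0]],[0,[-0.0585,-0.01,0.16],[0,0,0]],[0,[-0.0585,-0.01,0.18],[0,0,0]],[0,[-0.0585,-0.01,0.18],[0,0,0]],[0,[-0.0585,-0.01,0.18],[0,0,0]],[0,[-0.0585,-0.01,0.18],[0,0,0]]]'
python3 - <<'E'
from h import *
pose(); to([.4485,.162,.049],[180,0,-92.3])
t=snap('top','t2.png');a=snap('side')
cv2.imwrite('pics/c5.png',cv2.resize(a[230:370,180:340,::-1],None,fx=4,fy=4,interpolation=cv2.INTER_CUBIC))
E
```

```text
clock: 3.75
tool_pos: [0.4497, 0.1639, 0.1222]
orientation: [-179.9, 0.1, -92.3]
force: [0.1, -0.2, -0.5]
opening: 0.0443
gripper_force: 0.0
{'clock': 3.75, 'joint_pos': [43.6821, 7.631, -31.8759, 0.0507, -50.3763, -46.0317], 'tool_pos': [0.4497, 0.1639, 0.1222], 'orientation': [-179.8908, 0.0569, -92.3172], 'force': [0.1069, -0.1855, -0.5024], 'opening': 0.0443, 'gripper_force': 0.0}
shift [0.0021 0.0013 0.0732] turn [-0.11  0.06 -0.02]
```

View pics/c5.png

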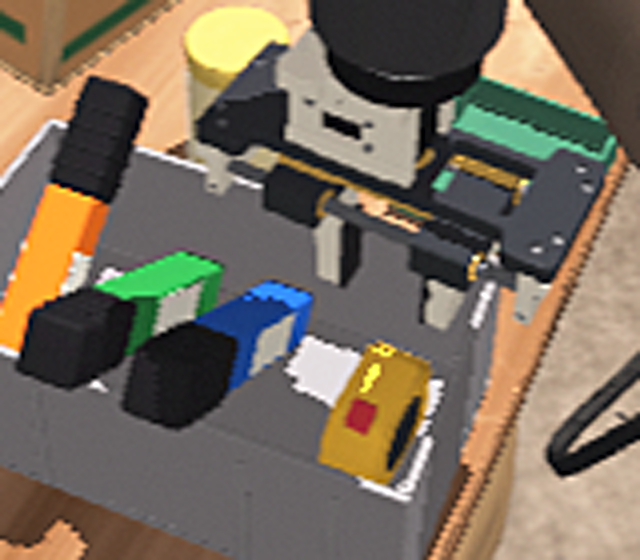

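The tape is undisturbed, with the fingers above it straddling its thickness. I'll descend.

```bash
python3 -m pendant '[[0,[0.002,0.001,0.03],[0,0,0]],[0,[0.002,0.001,0.045],[0,0,0]],[0,[0.002,0.001,0.055],[0,0,0]],[0,[0.002,0.001,0.062],[0,0,0]],[0,[0.002,0.001,0.067],[0,0,0]],[0,[0.002,0.001,0.072],[0,0,0]],[0,[0.002,0.001,0.073],[0,0,0]],[0,[0.002,0.001,0.073],[0,0,0]]]'
python3 -m pendant '[[-1,[0,0,0],[0,0,0]],[-1,[0,0,0],[0,0,0]],[-1,[0,0,0],[0,0,0]],[-1,[0,0,0],[0,0,0]],[-1,[0,0,0],[0,0,0]],[-1,[0,0,0],[0,0,0]]]'
```

```text
clock: 4.52
tool_pos: [0.4523, 0.1645, 0.0509]
orientation: [-179.5, 0.3, -92.2]
force: [10.5, -0.3, 3.2]
opening: 0.0435
gripper_force: 5.4
clock: 5.02
tool_pos: [0.4486, 0.1625, 0.0493]
orientation: [-179.8, 0.1, -92.3]
force: [-1.3, 0.7, 8.6]
opening: 0.0336
gripper_force: 29.9
```

Gripped. Lift and check.

```bash
python3 -m pendant '[[-1,[0,0,-0.015],[0,0,0]],[-1,[0,0,-0.03],[0,0,0]],[-1,[0,0,-0.06],[0,0,0]],[-1,[0,0,-0.09],[0,0,0]],[-1,[0,0,-0.12],[0,0,0]],[-1,[0,0,-0.14],[0,0,0]],[-1,[0,0,-0.14],[0,0,0]],[-1,[0,0,-0.14],[0,0,0]]]'
python3 - <<'E'
from h import *
pose(); to([.42,-.05,.19],[180,0,180])
E
```

```text
clock: 5.68
tool_pos: [0.4472, 0.1615, 0.1885]
orientation: [-179.9, 0.1, -92.3]
force: [-0.1, 0.3, -3.8]
opening: 0.0339
gripper_force: 29.9
{'clock': 5.6833, 'joint_pos': [43.6135, 3.1892, -26.9489, -0.0401, -59.731, -45.9135], 'tool_pos': [0.4472, 0.1615, 0.1885], 'orientation': [-179.9339, 0.1181, -92.3201], 'force': [-0.0802, 0.3233, -3.7548], 'opening': 0.0339, 'gripper_force': 29.8876}
shift [ 0.2124  0.0186 -0.0019] turn [4.000e-02 1.400e-01 8.768e+01]
```

```bash
python3 -m pendant '[[-1,[0.02,0.01,0],[0,0,7]],[-1,[0.045,0.018,0],[0,0,14]],[-1,[0.07,0.018,0],[0,0,21]],[-1,[0.1,0.018,0],[0,0,28]],[-1,[0.13,0.018,0],[0,0,35]],[-1,[0.16,0.018,0],[0,0,42]],[-1,[0.19,0.01,0],[0,0,49]],[-1,[0.21,0,0],[0,0,56]],[-1,[0.222,-0.008,0],[0,0,63]],[-1,[0.222,-0.008,0],[0,0,70]]]'
python3 -m pendant '[[-1,[0,0,0],[0,0,7]],[-1,[0,0,0],[0,0,14]],[-1,[0,0,0],[0,0,17.7]],[-1,[0,0,0],[0,0,17.7]],[-1,[0,0,0],[0,0,17.7]]]'
python3 - <<'E'
from h import *
pose(); to([.447,-.06,.052],[180,0,180])
a=snap('side')
cv2.imwrite('pics/c6.png',cv2.resize(a[210:330,220:370,::-1],None,fx=4,fy=4,interpolation=cv2.INTER_CUBIC))
E
```

```text
clock: 6.52
tool_pos: [0.446, -0.0629, 0.1858]
orientation: [180.0, -0.2, -162.8]
force: [0.6, 0.1, -2.1]
opening: 0.0338
gripper_force: 29.9
clock: 6.93
tool_pos: [0.4455, -0.061, 0.1863]
orientation: [-180.0, -0.1, -179.9]
force: [-0.2, 0.8, -1.6]
opening: 0.0338
gripper_force: 29.9
{'clock': 6.9333, 'joint_pos': [17.431, 0.8244, -29.759, -0.0334, -59.5645, -107.2924], 'tool_pos': [0.4455, -0.061, 0.1863], 'orientation': [-179.9835, -0.1498, -179.8784], 'force': [-0.1601, 0.8075, -1.647], 'opening': 0.0338, 'gripper_force': 29.8881}
shift [-0.0019  0.001   0.1343] turn [-0.02 -0.15  0.12]
```

View pics/c6.png

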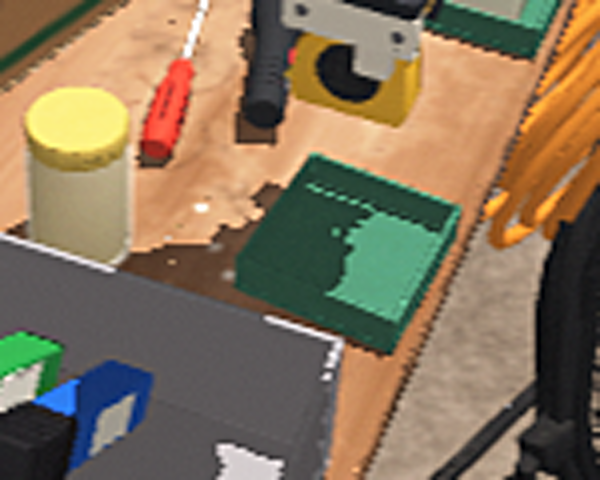

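The tape hangs level, length along x, above the empty left tray. I'll lower it.

```bash
python3 -m pendant '[[-1,[-0.002,0.001,0.04],[0,0,0]],[-1,[-0.002,0.001,0.08],[0,0,0]],[-1,[-0.002,0.001,0.11],[0,0,0]],[-1,[-0.002,0.001,0.122],[0,0,0]],[-1,[-0.002,0.001,0.13],[0,0,0]],[-1,[-0.002,0.001,0.134],[0,0,0]],[-1,[-0.002,0.001,0.136],[0,0,0]],[-1,[-0.002,0.001,0.138],[0,0,0]],[-1,[-0.002,0.001,0.138],[0,0,0]]]'
python3 - <<'E'
from h import *
pose();a=snap('side')
cv2.imwrite('pics/c7.png',cv2.resize(a[210:330,220:370,::-1],None,fx=4,fy=4,interpolation=cv2.INTER_CUBIC))
E
```

```text
clock: 7.73
tool_pos: [0.4468, -0.0605, 0.0499]
orientation: [-179.9, -0.2, -179.8]
force: [-6.9, -1.7, 13.0]
opening: 0.0339
gripper_force: 30.0
{'clock': 7.7333, 'joint_pos': [17.4782, 11.3124, -39.7887, 0.0344, -39.0822, -107.3481], 'tool_pos': [0.4468, -0.0605, 0.0499], 'orientation': [-179.9247, -0.1685, -179.8432], 'force': [-6.8621, -1.7423, 13.0023], 'opening': 0.0339, 'gripper_force': 30.0062}
```

Floor contact confirmed. I'll release and retreat, and compute the blue tube's grasp poses.

```bash
python3 -m pendant '[[-0.1,[0,0,0],[0,0,0]],[-0.1,[0,0,0],[0,0,0]],[0,[0,0,0],[0,0,0]],[0.1,[0,0,-0.01],[0,0,0]],[0.1,[0,0,-0.05],[0,0,0]],[0.1,[0,0,-0.09],[0,0,0]],[0.1,[0,0,-0.13],[0,0,0]],[0.1,[0,0,-0.17],[0,0,0]],[0.1,[0,0,-0.2],[0,0,0]],[0.1,[0,0,-0.2],[0,0,0]]]'
cat >> h.py <<'E'
c=np.array([.5488,.188,.005]);a4=np.radians(4.07)
far=np.array([np.cos(a4),np.sin(a4),0]);left=np.array([-np.sin(a4),np.cos(a4),0])
def binp(x,y,z): return c+left*x-far*y+np.array([0,0,z])
def tgt(P,pitch,back=0,yaw=-85.93):
    "grasp point P (world) -> TCP shift/turn; back = retreat along tool"
    Rt=R.from_euler('xyz',[180,pitch,yaw],degrees=True); to(P+Rt.apply([0,0,.019-back]),[180,pitch,yaw])
def grasp(s,biny,right=False):
    h=.0103+.7986*s; x=h-.0775; return binp(-x if right else x,biny,.0136+.6018*s)
E
python3 - <<'E'
from h import *
pose(); print(grasp(.168,.0205))
tgt(grasp(.168,.0205)+[0,0,.12],0,0)
a=snap('side')
cv2.imwrite('pics/c8.png',cv2.resize(a[210:330,220:370,::-1],None,fx=4,fy=4,interpolation=cv2.INTER_CUBIC))
E
```

```text
clock: 8.62
tool_pos: [0.4519, -0.0596, 0.2564]
orientation: [179.9, 0.6, -179.9]
force: [1.1, 0.6, 0.3]
opening: 0.0483
gripper_force: 0.0
{'clock': 8.6167, 'joint_pos': [17.4927, -2.2908, -23.2669, 0.1395, -68.408, -107.4321], 'tool_pos': [0.4519, -0.0596, 0.2564], 'orientation': [179.9398, 0.6265, -179.8891], 'force': [1.0591, 0.6078, 0.2907], 'opening': 0.0483, 'gripper_force': 0.0}
[0.52359886 0.25334093 0.1197024 ]
shift [-0.0719  0.3127  0.0368] turn [ -0.47   0.53 -93.96]
```

View pics/c8.png

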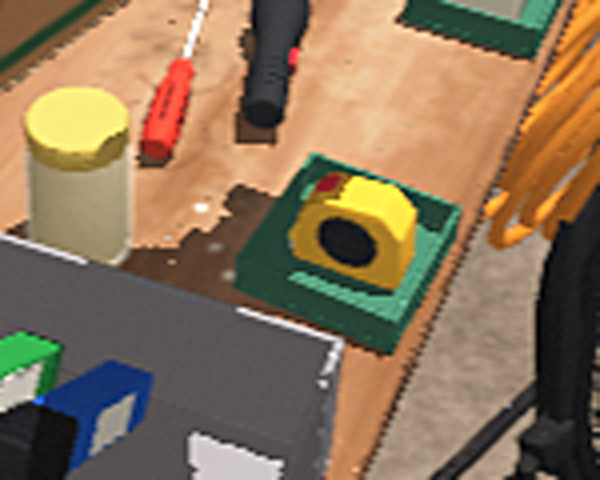

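The tape stands squarely in the left tray. On to the blue tube.

```bash
python3 -m pendant '[[0.14,[0,0.04,0],[0,0,-7]],[0.14,[0,0.08,0],[0,0,-14]],[0.14,[0,0.12,0],[0,0,-21]],[0.14,[0,0.16,0],[0,0,-28]],[0.14,[-0.01,0.2,0],[0,0,-35]],[0.14,[-0.02,0.24,0],[0,0,-42]],[0.14,[-0.04,0.27,0],[0,0,-49]],[0.14,[-0.06,0.3,0],[0,0,-56]],[0.14,[-0.072,0.313,0],[0,0,-63]],[0.14,[-0.072,0.313,0],[0,0,-70]]]'
python3 -m pendant '[[0.14,[0,0,0],[0,0,-7]],[0.14,[0,0,0],[0,0,-14]],[0.14,[0,0,0],[0,0,-21]],[0.14,[0,0,0],[0,0,-24]],[0.14,[0,0,0],[0,0,-24]]]'
python3 - <<'E'
from h import *
pose()
G=grasp(.168,.0205)
tgt(G-far*.005,-25,.08)
tgt(G-far*.005,-25,0)
E
```

```text
clock: 9.5
tool_pos: [0.5219, 0.2561, 0.2469]
orientation: [179.9, -0.2, -109.5]
force: [0.7, -0.7, 0.1]
opening: 0.0498
gripper_force: 0.0
clock: 9.92
tool_pos: [0.5201, 0.2531, 0.2482]
orientation: [179.9, -0.1, -85.8]
force: [0.2, -0.1, 0.2]
opening: 0.0499
gripper_force: 0.0
{'clock': 9.9167, 'joint_pos': [45.3028, 10.7978, -9.8464, -0.0179, -69.4654, -41.1149], 'tool_pos': [0.5201, 0.2531, 0.2482], 'orientation': [179.9064, -0.0595, -85.8184], 'force': [0.244, -0.1333, 0.1995], 'opening': 0.0499, 'gripper_force': 0.0}
shift [-0.0258  0.0014  0.0732] turn [ 0.07 24.94  0.13]
shift [0.0079 0.0013 0.1457] turn [ 0.07 24.94  0.13]
```

```bash
python3 -m pendant '[[0.14,[-0.026,0.001,0],[0,7,0]],[0.14,[-0.026,0.001,0.03],[0,14,0]],[0.14,[-0.026,0.001,0.06],[0,21,0]],[0.14,[-0.026,0.001,0.073],[0,25,0]],[0.14,[-0.018,0.001,0.09],[0,25,0]],[0.14,[-0.009,0.001,0.109],[0,25,0]],[0.14,[-0.001,0.001,0.127],[0,25,0]],[0.14,[0.005,0.001,0.139],[0,25,0]],[0.14,[0.008,0.001,0.1457],[0,25,0]],[0.14,[0.008,0.001,0.1457],[0,25,0]]]'
python3 - <<'E'
from h import *
pose()
G=grasp(.168,.0205)
tgt(G-far*.005,-25,0)
a=snap('side')
cv2.imwrite('pics/c9.png',cv2.resize(a[200:350,130:290,::-1],None,fx=4,fy=4,interpolation=cv2.INTER_CUBIC))
E
```

```text
clock: 10.75
tool_pos: [0.5192, 0.2438, 0.1021]
orientation: [179.9, -25.1, -86.0]
force: [-0.1, -0.4, 0.9]
opening: 0.0498
gripper_force: 0.0
{'clock': 10.75, 'joint_pos': [54.8274, 25.842, -20.4256, 17.1183, -64.8353, -61.1165], 'tool_pos': [0.5192, 0.2438, 0.1021], 'orientation': [179.8712, -25.1471, -86.0462], 'force': [-0.0886, -0.3559, 0.9361], 'opening': 0.0498, 'gripper_force': 0.0}
shift [-0.0009 -0.     -0.0009] turn [ 0.18 -0.15 -0.11]
```

View pics/c9.png

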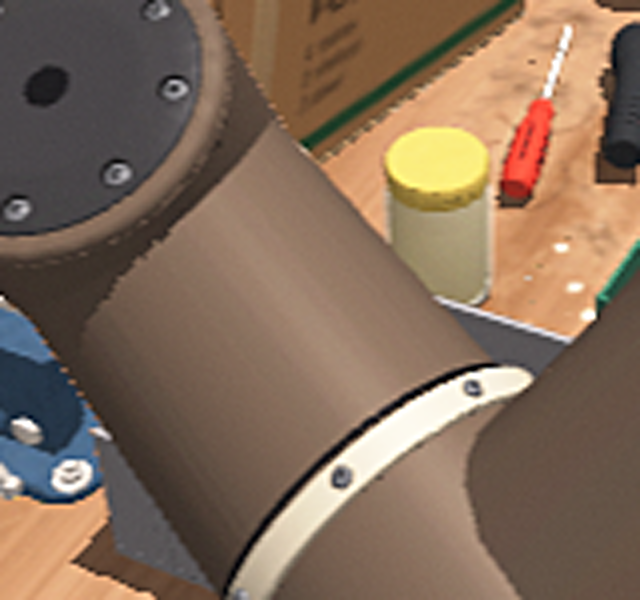

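The arm hides the tube, but there are no contact forces. I'll close, and lift if it holds.

```bash
python3 -m pendant '[[-1,[0,0,0],[0,0,0]],[-1,[0,0,0],[0,0,0]],[-1,[0,0,0],[0,0,0]],[-1,[0,0,0],[0,0,0]],[-1,[0,0,0],[0,0,0]],[-1,[0,0,0],[0,0,0]]]'
python3 - <<'E'
from h import *
pose(); 
p=st()['tool_pos']; Rt=R.from_euler('xyz',[180,-25,-85.93],degrees=True)
g=p-Rt.apply([0,0,.019]); print(g)
tgt(g+[0,0,.11],-25)
E
```

```text
clock: 11.3
tool_pos: [0.5206, 0.246, 0.1046]
orientation: [-179.9, -24.9, -86.0]
force: [0.6, 1.6, 4.1]
opening: 0.0339
gripper_force: 30.0
{'clock': 11.3, 'joint_pos': [54.8789, 25.6745, -20.2311, 17.1711, -64.8836, -61.0375], 'tool_pos': [0.5206, 0.246, 0.1046], 'orientation': [-179.9056, -24.9317, -85.9894], 'force': [0.6068, 1.6239, 4.0614], 'opening': 0.0339, 'gripper_force': 29.9839}
[0.52002298 0.25397793 0.12185976]
shift [ 0.0464 -0.0002 -0.0997] turn [-0.07  0.07 -0.05]
```

```bash
python3 -m pendant '[[-1,[0.012,0,-0.025],[0,0,0]],[-1,[0.023,0,-0.05],[0,0,0]],[-1,[0.035,0,-0.075],[0,0,0]],[-1,[0.0465,0,-0.0997],[0,0,0]],[-1,[0.0465,0,-0.0997],[0,0,0]],[-1,[0.0465,0,-0.0997],[0,0,0]]]'
python3 - <<'E'
from h import *
pose(); 
tgt(binp(.045,.09,.215),28)
tgt(binp(.045,.09,.215),2)
E
```

```text
clock: 11.8
tool_pos: [0.52, 0.2456, 0.2146]
orientation: [-179.9, -24.8, -86.1]
force: [-0.3, -0.7, -4.8]
opening: 0.0338
gripper_force: 30.0
{'clock': 11.8, 'joint_pos': [54.9736, 19.8785, -12.8547, 15.7603, -77.4893, -57.2061], 'tool_pos': [0.52, 0.2456, 0.2146], 'orientation': [-179.9282, -24.8398, -86.0574], 'force': [-0.3237, -0.6891, -4.839], 'opening': 0.0338, 'gripper_force': 29.9998}
shift [0.0004 0.0653 0.0127] turn [ -0.07 -52.84  -0.1 ]
shift [0.007  0.0653 0.0181] turn [ -0.04 -26.84  -0.11]
```

```bash
python3 -m pendant '[[-1,[0.002,0.01,0.003],[0,-6,0]],[-1,[0.004,0.02,0.009],[0,-12,0]],[-1,[0.006,0.03,0.014],[0,-18,0]],[-1,[0.007,0.04,0.018],[0,-24,0]],[-1,[0.007,0.05,0.018],[0,-30,0]],[-1,[0.006,0.06,0.017],[0,-36,0]],[-1,[0.004,0.065,0.016],[0,-42,0]],[-1,[0.002,0.065,0.014],[0,-48,0]],[-1,[0,0.065,0.0127],[0,-52.8,0]],[-1,[0,0.065,0.0127],[0,-52.8,0]]]'
python3 -m pendant '[[-1,[0,0,0],[0,0,0]],[-1,[0,0,0],[0,0,0]],[-1,[0,0,0],[0,0,0]]]'
python3 - <<'E'
from h import *
pose(); 
tgt(binp(.053,.09,.171),28)
a=snap('side','s2.png');t=snap('top','t3.png')
x=np.hstack([cv2.resize(a[150:350,130:330],(400,400)),cv2.resize(t[150:290,110:250],(400,400))])
cv2.imwrite('pics/c10.png',x[:,:,::-1])
E
```

```text
clock: 12.63
tool_pos: [0.4544, 0.2333, 0.2002]
orientation: [179.7, 28.0, -86.4]
force: [-0.5, 0.3, -3.2]
opening: 0.034
gripper_force: 30.0
clock: 12.88
tool_pos: [0.455, 0.2354, 0.2016]
orientation: [179.9, 27.7, -86.0]
force: [0.4, 1.3, -3.1]
opening: 0.0339
gripper_force: 30.0
{'clock': 12.8833, 'joint_pos': [28.0609, 4.5206, -17.5984, -29.5306, -59.5139, -10.6587], 'tool_pos': [0.455, 0.2354, 0.2016], 'orientation': [179.9061, 27.6686, -85.9787], 'force': [0.3941, 1.2676, -3.1238], 'opening': 0.0339, 'gripper_force': 29.9999}
shift [ 0.0126 -0.0003  0.0412] turn [ 0.07 -0.33 -0.04]
```

View pics/c10.png

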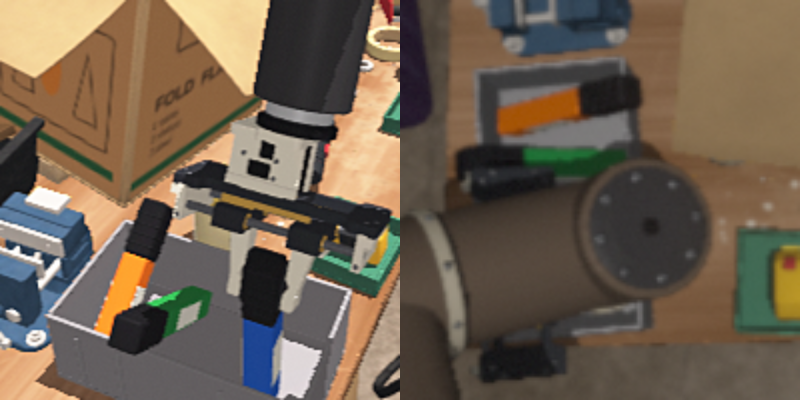

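Blue hangs upright over its slot. I'll lower it.

```bash
python3 -m pendant '[[-1,[0.005,0,0.015],[0,0,0]],[-1,[0.009,0,0.028],[0,0,0]],[-1,[0.0115,0,0.037],[0,0,0]],[-1,[0.0126,0,0.041],[0,0,0]],[-1,[0.0126,0,0.041],[0,0,0]],[-1,[0.0126,0,0.041],[0,0,0]]]'
python3 - <<'E'
from h import *
pose();tgt(binp(.053,.09,.166),28)
E
```

```text
clock: 13.48
tool_pos: [0.4551, 0.2435, 0.1604]
orientation: [-180.0, 27.8, -85.9]
force: [0.9, -0.1, -1.8]
opening: 0.0342
gripper_force: 30.0
{'clock': 13.4833, 'joint_pos': [28.5526, 7.2938, -19.9335, -31.2685, -54.7839, -7.95], 'tool_pos': [0.4551, 0.2435, 0.1604], 'orientation': [-179.9972, 27.7765, -85.9439], 'force': [0.9187, -0.1463, -1.7809], 'opening': 0.0342, 'gripper_force': 29.9997}
shift [0.003  0.0005 0.0054] turn [-0.01 -0.22 -0.01]
```

```bash
python3 -m pendant '[[-1,[0.001,0,0.002],[0,0,0]],[-1,[0.002,0,0.004],[0,0,0]],[-1,[0.002,0,0.004],[0,0,0]]]'
python3 -m pendant '[[-1,[0.001,0,0.002],[0,0,0]],[-1,[0.002,0,0.004],[0,0,0]],[-1,[0.002,0,0.004],[0,0,0]]]'
```

```text
clock: 13.73
tool_pos: [0.4556, 0.2435, 0.1565]
orientation: [-179.9, 27.8, -85.9]
force: [0.3, 0.4, -0.6]
opening: 0.0336
gripper_force: 30.0
clock: 13.98
tool_pos: [0.4571, 0.2452, 0.156]
orientation: [-179.6, 28.0, -85.8]
force: [-5.8, -1.3, 25.6]
opening: 0.0341
gripper_force: 30.0
```

```bash
python3 -m pendant '[[-1,[-0.0015,0,-0.003],[0,0,0]],[-0.1,[-0.0015,0,-0.003],[0,0,0]],[0,[-0.0015,0,-0.003],[0,0,0]],[0.1,[-0.0015,0,-0.003],[0,0,0]],[0.14,[-0.0015,0,-0.003],[0,0,0]],[0.14,[0,0,-0.02],[0,0,0]],[0.14,[0,0,-0.05],[0,0,0]],[0.14,[0,0,-0.09],[0,0,0]],[0.14,[0,0,-0.12],[0,0,0]],[0.14,[0,0,-0.12],[0,0,0]]]'
python3 - <<'E'
from h import *
pose()
a=snap('side','s3.png');t=snap('top','t4.png')
x=np.hstack([cv2.resize(a[200:350,130:280],(400,400)),cv2.resize(t[150:290,110:250],(400,400))])
cv2.imwrite('pics/c11.png',x[:,:,::-1])
G=grasp(.168,-.0388); tgt(G+[0,0,.13],0); tgt(G,-25)
E
```

```text
clock: 14.82
tool_pos: [0.4617, 0.186, 0.2631]
orientation: [-179.4, 27.8, -85.8]
force: [0.2, 0.4, -0.3]
opening: 0.0498
gripper_force: 0.0
{'clock': 14.8167, 'joint_pos': [22.2065, 1.2472, -13.0825, -28.2863, -68.4367, -9.2197], 'tool_pos': [0.4617, 0.186, 0.2631], 'orientation': [-179.433, 27.8115, -85.7699], 'force': [0.1714, 0.4026, -0.344], 'opening': 0.0498, 'gripper_force': 0.0}
shift [-0.0414 -0.1277  0.0535] turn [-0.15 27.85 -0.1 ]
shift [ 0.0255 -0.1275  0.1631] turn [-0.13 52.85 -0.13]
```

View pics/c11.png

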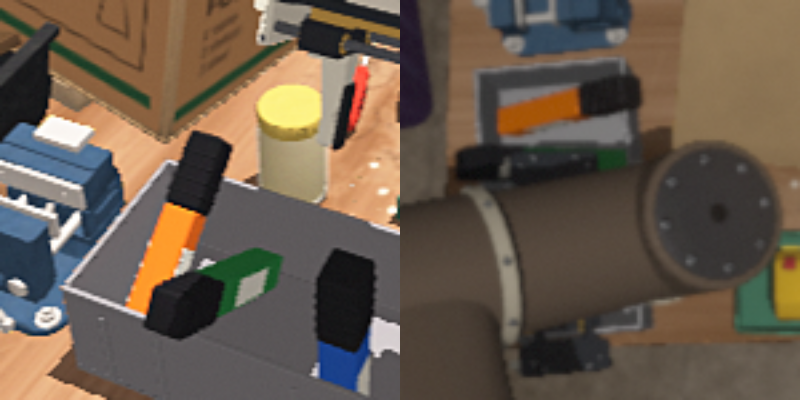

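Blue stands upright and the fingers are clear. Green is next, with a steeper grasp tilt (40°) so that the arm stays clear of the flap when placing it.

```bash
python3 -m pendant '[[0.14,[-0.015,-0.03,-0.02],[0,4,0]],[0.14,[-0.03,-0.06,-0.01],[0,10,0]],[0.14,[-0.04,-0.09,0.01],[0,16,0]],[0.14,[-0.045,-0.12,0.03],[0,22,0]],[0.14,[-0.045,-0.128,0.05],[0,28,0]],[0.14,[-0.045,-0.128,0.05],[0,28,0]],[0.14,[-0.045,-0.128,0.05],[0,28,0]]]'
python3 - <<'E'
from h import *
pose()
G=grasp(.168,-.0388); tgt(G,-40,.09); tgt(G,-40)
E
```

```text
clock: 15.5
tool_pos: [0.5803, 0.2614, 0.2289]
orientation: [179.6, -0.5, -85.8]
force: [-0.1, -0.2, 1.2]
opening: 0.0498
gripper_force: 0.0
{'clock': 15.5, 'joint_pos': [41.8686, 17.2161, -3.894, 0.1347, -69.5085, -37.6811], 'tool_pos': [0.5803, 0.2614, 0.2289], 'orientation': [179.5872, -0.4776, -85.7629], 'force': [-0.1268, -0.1934, 1.1723], 'opening': 0.0498, 'gripper_force': 0.0}
shift [-0.042  -0.0027  0.0544] turn [ 0.34 39.52  0.3 ]
shift [ 0.0152 -0.003   0.1238] turn [ 0.34 39.52  0.3 ]
```

```bash
python3 -m pendant '[[0.14,[-0.02,-0.003,0],[0,7,0]],[0.14,[-0.042,-0.003,0],[0,14,0]],[0.14,[-0.042,-0.003,0.02],[0,21,0]],[0.14,[-0.042,-0.003,0.04],[0,28,0]],[0.14,[-0.042,-0.003,0.054],[0,35,0]],[0.14,[-0.042,-0.003,0.054],[0,39.5,0]],[0.14,[-0.023,-0.003,0.077],[0,39.5,0]],[0.14,[-0.004,-0.003,0.1],[0,39.5,0]],[0.14,[0.008,-0.003,0.115],[0,39.5,0]],[0.14,[0.015,-0.003,0.1235],[0,39.5,0]]]'
python3 -m pendant '[[0.14,[0,0,0],[0,0,0]],[-1,[0,0,0],[0,0,0]],[-1,[0,0,0],[0,0,0]],[-1,[0,0,0],[0,0,0]],[-1,[0,0,0],[0,0,0]],[-1,[0,0,0],[0,0,0]],[-1,[0,0,0],[0,0,0]]]'
python3 - <<'E'
from h import *
pose()
p=st()['tool_pos']; Rt=R.from_euler('xyz',[180,-40,-85.93],degrees=True)
g=p-Rt.apply([0,0,.019]); print(g-grasp(.168,-.0388))
tgt(g+[0,0,.11],-40)
E
```

```text
clock: 16.33
tool_pos: [0.5851, 0.2413, 0.1087]
orientation: [179.7, -39.8, -86.0]
force: [-0.3, -0.5, 0.7]
opening: 0.0498
gripper_force: 0.0
clock: 16.92
tool_pos: [0.5868, 0.2454, 0.1119]
orientation: [-179.9, -39.6, -86.0]
force: [0.3, 3.8, 5.4]
opening: 0.034
gripper_force: 30.0
{'clock': 16.9167, 'joint_pos': [53.9085, 35.8363, -11.1526, 25.0817, -76.6361, -63.1974], 'tool_pos': [0.5868, 0.2454, 0.1119], 'orientation': [-179.8737, -39.6371, -86.0097], 'force': [0.2866, 3.8406, 5.3818], 'opening': 0.034, 'gripper_force': 29.9704}
[ 3.16707624e-03 -6.27277200e-06  6.70395075e-03]
shift [ 0.0702 -0.0002 -0.0847] turn [-0.08  0.36 -0.06]
```

```bash
python3 -m pendant '[[-1,[0.0175,0,-0.021],[0,0,0]],[-1,[0.035,0,-0.042],[0,0,0]],[-1,[0.0525,0,-0.063],[0,0,0]],[-1,[0.07,0,-0.085],[0,0,0]],[-1,[0.07,0,-0.085],[0,0,0]],[-1,[0.07,0,-0.085],[0,0,0]]]'
python3 - <<'E'
from h import *
pose(); 
for p in (-14,13): tgt(binp(.045,-.004,.215),p)
E
```

```text
clock: 17.42
tool_pos: [0.5863, 0.2455, 0.2217]
orientation: [-179.9, -39.5, -86.1]
force: [0.4, 0.4, -3.4]
opening: 0.0338
gripper_force: 30.0
{'clock': 17.4167, 'joint_pos': [53.9822, 30.3339, -5.1137, 24.2456, -87.0609, -58.4265], 'tool_pos': [0.5863, 0.2455, 0.2217], 'orientation': [-179.8744, -39.5067, -86.0756], 'force': [0.4116, 0.4134, -3.4433], 'opening': 0.0338, 'gripper_force': 29.9998}
shift [-0.0017  0.0375  0.0245] turn [ -0.06 -25.51  -0.1 ]
shift [-0.0086  0.0376  0.019 ] turn [ -0.08 -52.51  -0.09]
```

```bash
python3 -m pendant '[[-1,[0,0.006,0.006],[0,-6,0]],[-1,[0,0.012,0.012],[0,-12,0]],[-1,[0,0.02,0.018],[0,-18,0]],[-1,[-0.0017,0.026,0.024],[0,-24,0]],[-1,[-0.003,0.032,0.024],[0,-30,0]],[-1,[-0.005,0.0375,0.023],[0,-36,0]],[-1,[-0.006,0.0375,0.022],[0,-42,0]],[-1,[-0.008,0.0375,0.02],[0,-48,0]],[-1,[-0.0086,0.0375,0.019],[0,-52.5,0]],[-1,[-0.0086,0.0375,0.019],[0,-52.5,0]]]'
python3 -m pendant '[[-1,[0,0,0],[0,0,0]],[-1,[0,0,0],[0,0,0]],[-1,[0,0,0],[0,0,0]]]'
python3 - <<'E'
from h import *
pose(); 
tgt(binp(.053,-.004,.173),13); tgt(binp(.053,-.004,.168),13)
E
```

```text
clock: 18.25
tool_pos: [0.5485, 0.2347, 0.1996]
orientation: [179.9, 13.0, -86.2]
force: [0.6, 0.6, -2.9]
opening: 0.0336
gripper_force: 30.0
clock: 18.5
tool_pos: [0.5486, 0.2368, 0.1996]
orientation: [179.9, 12.7, -86.0]
force: [0.2, 0.5, -2.1]
opening: 0.034
gripper_force: 30.0
{'clock': 18.5, 'joint_pos': [34.4906, 12.7885, -9.8993, -12.4786, -61.488, -25.0334], 'tool_pos': [0.5486, 0.2368, 0.1996], 'orientation': [179.892, 12.6599, -85.971], 'force': [0.2473, 0.4652, -2.1049], 'opening': 0.034, 'gripper_force': 30.0002}
shift [ 0.0004 -0.0008  0.041 ] turn [ 0.1  -0.34 -0.04]
shift [ 0.0015 -0.0008  0.0459] turn [ 0.1  -0.34 -0.04]
```

```bash
python3 -m pendant '[[-1,[0,0,0.015],[0,0,0]],[-1,[0,0,0.028],[0,0,0]],[-1,[0,0,0.037],[0,0,0]],[-1,[0,0,0.041],[0,0,0]],[-1,[0,0,0.041],[0,0,0]]]'
python3 -m pendant '[[-1,[0.0005,0,0.0015],[0,0,0]],[-1,[0.0007,0,0.003],[0,0,0]],[-1,[0.0007,0,0.003],[0,0,0]]]'
python3 -m pendant '[[-1,[0.0005,0,0.0015],[0,0,0]],[-1,[0.0007,0,0.003],[0,0,0]],[-1,[0.0007,0,0.003],[0,0,0]]]'
```

```text
clock: 18.92
tool_pos: [0.5477, 0.2461, 0.1592]
orientation: [179.9, 12.7, -86.0]
force: [-0.7, 0.3, -2.8]
opening: 0.0335
gripper_force: 30.0
clock: 19.17
tool_pos: [0.5487, 0.2457, 0.158]
orientation: [-180.0, 12.8, -86.0]
force: [-0.2, 0.2, -1.5]
opening: 0.0336
gripper_force: 30.0
clock: 19.42
tool_pos: [0.5491, 0.2456, 0.1566]
orientation: [-179.9, 12.8, -85.9]
force: [-3.3, -2.1, 8.3]
opening: 0.0337
gripper_force: 30.0
```

Contact. I'll release and retreat, then check the colours numerically.

```bash
python3 -m pendant '[[-0.1,[0,0,-0.001],[0,0,0]],[0,[0,0,-0.001],[0,0,0]],[0.1,[0,0,-0.001],[0,0,0]],[0.14,[0,0,-0.001],[0,0,0]],[0.14,[0,0,-0.02],[0,0,0]],[0.14,[0,0,-0.05],[0,0,0]],[0.14,[0,0,-0.08],[0,0,0]],[0.14,[0,0,-0.12],[0,0,0]],[0.14,[0,0,-0.12],[0,0,0]],[0.14,[0,0,-0.12],[0,0,0]]]'
python3 - <<'E'
from h import *
pose()
a=snap('side','s4.png');t=snap('top','t5.png')
# side: colour column extents of each coloured body -> verticality against projected vertical line
hs=cv2.cvtColor(a,cv2.COLOR_RGB2HSV)
for n,lo,hi,by in [('green',(50,120,40),(75,255,255),-.004),('blue',(100,120,60),(118,255,255),.09)]:
    m=cv2.inRange(hs,lo,hi);k,l,s,cc=cv2.connectedComponentsWithStats(m)
    f,b=proj('side',binp(.053,by,.03)),proj('side',binp(.053,by,.16));print(n,'expect',f.round(),b.round())
    for i in range(1,k):
        if s[i,4]>60 and 150<cc[i][0]<310 and cc[i][1]>240: print(s[i],cc[i].round())
G=grasp(.168,-.0985,True);print(G)
tgt(G+[0,0,.12],0);tgt(G,0)
E
```

```text
clock: 20.25
tool_pos: [0.5517, 0.2193, 0.2746]
orientation: [-179.7, 12.9, -86.0]
force: [0.3, -0.4, -0.7]
opening: 0.05
gripper_force: 0.0
{'clock': 20.25, 'joint_pos': [32.7915, 9.5131, -4.3029, -11.8922, -70.0225, -25.311], 'tool_pos': [0.5517, 0.2193, 0.2746], 'orientation': [-179.7038, 12.9289, -85.9589], 'force': [0.2559, -0.3743, -0.7488], 'opening': 0.05, 'gripper_force': 0.0}
green expect [220. 338.] [217. 298.]
[207 310  19  21 219] [216. 321.]
blue expect [260. 353.] [261. 313.]
[151 255  25  53 257] [165. 278.]
[250 324  19  23 241] [258. 336.]
[0.65180443 0.12819513 0.1197024 ]
shift [ 0.1065 -0.0951  0.0275] turn [ 0.02 12.82 -0.08]
shift [ 0.1331 -0.0952  0.1445] turn [ 0.02 12.82 -0.08]
```

Green and blue are both standing. For orange I'll approach low, so the gripper frame passes under the side flap.

Run:
```python
from h import *
to([.6,.132,.2],[180,0,-85.93])
```

```text
shift [ 0.1039 -0.0437  0.0494] turn [ 0.02 12.82 -0.08]
```

```bash
python3 -m pendant '[[0.14,[0.03,0,0],[0,4,0]],[0.14,[0.06,-0.01,0.01],[0,8,0]],[0.14,[0.09,-0.025,0.03],[0,12.8,0]],[0.14,[0.104,-0.044,0.049],[0,12.8,0]],[0.14,[0.104,-0.044,0.049],[0,12.8,0]],[0.14,[0.104,-0.044,0.049],[0,12.8,0]]]'
python3 - <<'E'
from h import *
pose(); G=grasp(.168,-.0985,True);tgt(G+[0,0,.07],0);tgt(G,0)
# refine orange lane from current images: coloured mid + cap in top view t0 already; print cap/tube side edge lines
E
```

```text
clock: 20.85
tool_pos: [0.5996, 0.1312, 0.1973]
orientation: [179.7, -0.1, -86.0]
force: [-0.0, -0.1, 0.3]
opening: 0.0502
gripper_force: 0.0
{'clock': 20.85, 'joint_pos': [30.5277, 16.1987, -9.5084, -0.0311, -64.65, -26.5521], 'tool_pos': [0.5996, 0.1312, 0.1973], 'orientation': [179.668, -0.1345, -86.0375], 'force': [-0.0012, -0.133, 0.32], 'opening': 0.0502, 'gripper_force': 0.0}
shift [ 0.0065 -0.052   0.0263] turn [ 0.33 -0.13 -0.11]
shift [ 0.0063 -0.0524  0.0963] turn [ 0.33 -0.13 -0.11]
```

```bash
python3 -m pendant '[[0.14,[0.0065,-0.025,0.01],[0,0,0]],[0.14,[0.0065,-0.052,0.026],[0,0,0]],[0.14,[0.0065,-0.052,0.045],[0,0,0]],[0.14,[0.0065,-0.052,0.065],[0,0,0]],[0.14,[0.0065,-0.052,0.08],[0,0,0]],[0.14,[0.0065,-0.052,0.09],[0,0,0]],[0.14,[0.0065,-0.052,0.096],[0,0,0]],[0.14,[0.0065,-0.052,0.096],[0,0,0]]]'
python3 -m pendant '[[-1,[0,0,0],[0,0,0]],[-1,[0,0,0],[0,0,0]],[-1,[0,0,0],[0,0,0]],[-1,[0,0,0],[0,0,0]],[-1,[0,0,0],[0,0,0]],[-1,[0,0,0],[0,0,0]]]'
python3 - <<'E'
from h import *
pose(); G=grasp(.168,-.0985,True)
g=st()['tool_pos']+[0,0,.019];print(g-G)
th0=37
for th in (37,50,63,76,90):
    u=np.radians(th); # foot-centre pivot, drifting to final x=.045 ; lift
    k=(th-37)/53
    x=-( -.0775+.0103+.7986*.168) ;
    fx=.0775-.0103-.017*k-.003*k  # foot centre x
    X=fx-.168*np.cos(u); Z=.0136+.168*np.sin(u)+.012+.012*k
    print(th,end=' ');tgt(binp(X,-.0985+.004*k,Z),-(th-37))
E
```

```text
clock: 21.52
tool_pos: [0.6526, 0.1297, 0.1043]
orientation: [180.0, 0.0, -86.0]
force: [-0.4, 2.6, -1.1]
opening: 0.0501
gripper_force: 0.7
clock: 22.02
tool_pos: [0.6536, 0.1291, 0.1059]
orientation: [-179.9, 0.0, -86.0]
force: [-0.7, 0.6, 6.4]
opening: 0.034
gripper_force: 29.9
{'clock': 22.0167, 'joint_pos': [27.9199, 24.9456, -9.2236, 0.0319, -55.7324, -23.9101], 'tool_pos': [0.6536, 0.1291, 0.1059], 'orientation': [-179.8993, 0.0158, -85.9723], 'force': [-0.6808, 0.5569, 6.4037], 'opening': 0.034, 'gripper_force': 29.9426}
[0.00183526 0.00091718 0.00524623]
37 shift [ 0.0008  0.0019 -0.0068] turn [-0.1   0.02 -0.04]
50 shift [-0.0162  0.0028 -0.0378] turn [-0.1  13.02 -0.05]
63 shift [-0.039   0.0038 -0.0631] turn [-0.09 26.02 -0.06]
76 shift [-0.0661  0.0047 -0.0817] turn [-0.08 39.02 -0.07]
90 shift [-0.0982  0.0058 -0.0932] turn [-0.07 53.02 -0.09]
```

```bash
python3 -m pendant '[[-1,[0.001,0.002,-0.012],[0,0,0]],[-1,[-0.006,0.002,-0.026],[0,6,0]],[-1,[-0.015,0.003,-0.041],[0,12,0]],[-1,[-0.026,0.003,-0.054],[0,18,0]],[-1,[-0.036,0.004,-0.065],[0,24,0]],[-1,[-0.048,0.004,-0.075],[0,30,0]],[-1,[-0.06,0.005,-0.083],[0,36,0]],[-1,[-0.073,0.005,-0.089],[0,42,0]],[-1,[-0.088,0.006,-0.094],[0,48,0]],[-1,[-0.098,0.006,-0.097],[0,53,0]]]'
python3 -m pendant '[[-1,[0,0,0],[0,0,0]],[-1,[0,0,0],[0,0,0]],[-1,[0,0,0],[0,0,0]]]'
python3 - <<'E'
from h import *
pose(); tgt(binp(.048,-.0945,.178),-53);tgt(binp(.05,-.0945,.170),-53)
snap('side','s5.png');snap('top','t6.png')
E
```

```text
clock: 22.85
tool_pos: [0.6398, 0.2285, 0.2027]
orientation: [-179.9, -53.3, -86.0]
force: [0.8, 0.2, -2.1]
opening: 0.0339
gripper_force: 30.0
clock: 23.1
tool_pos: [0.64, 0.2262, 0.2014]
orientation: [179.9, -53.0, -86.0]
force: [0.1, -1.5, -2.7]
opening: 0.0341
gripper_force: 30.0
{'clock': 23.1, 'joint_pos': [51.9117, 39.5857, -2.3197, 32.343, -92.2219, -60.0303], 'tool_pos': [0.64, 0.2262, 0.2014], 'orientation': [179.9385, -52.9566, -85.9631], 'force': [0.0867, -1.5304, -2.713], 'opening': 0.0341, 'gripper_force': 29.9842}
shift [-0.0245 -0.0009  0.0171] turn [ 0.09  0.04 -0.02]
shift [-0.0321 -0.0009  0.0203] turn [ 0.09  0.04 -0.02]
```

```bash
python3 -m pendant '[[-1,[-0.01,0,0.007],[0,0,0]],[-1,[-0.018,0,0.012],[0,0,0]],[-1,[-0.0245,0,0.017],[0,0,0]],[-1,[-0.0245,0,0.017],[0,0,0]],[-1,[-0.0245,0,0.017],[0,0,0]]]'
python3 -m pendant '[[-1,[-0.003,0,0.002],[0,0,0]],[-1,[-0.004,0,0.003],[0,0,0]],[-1,[-0.004,0,0.003],[0,0,0]]]'
python3 -m pendant '[[-1,[-0.0016,0,0.0012],[0,0,0]],[-1,[-0.0032,0,0.0024],[0,0,0]],[-1,[-0.0032,0,0.0024],[0,0,0]]]'
python3 - <<'E'
from h import *
o=st();Rt=R.from_euler('xyz',o['orientation'],degrees=True);g=np.array(o['tool_pos'])-Rt.apply([0,0,.019]);print(g,g@left-c@left,g[2]-.005)
E
```

```text
clock: 23.62
tool_pos: [0.6399, 0.227, 0.1713]
orientation: [179.9, -53.1, -85.9]
force: [-0.0, -0.1, -1.6]
opening: 0.034
gripper_force: 30.0
clock: 23.87
tool_pos: [0.64, 0.2275, 0.1668]
orientation: [180.0, -53.0, -86.0]
force: [-0.0, -0.6, -1.4]
opening: 0.034
gripper_force: 30.0
clock: 24.12
tool_pos: [0.6405, 0.2278, 0.1664]
orientation: [-179.8, -53.1, -86.1]
force: [-2.2, 1.9, 11.1]
opening: 0.0337
gripper_force: 30.0
[0.63941175 0.24299523 0.17776504] 0.04842535592630565 0.17276504008966215
```

Floor contact. I'll release, back off and look.

```bash
python3 -m pendant '[[-0.1,[0.001,0,-0.001],[0,0,0]],[0,[0.001,0,-0.001],[0,0,0]],[0.1,[0.001,0,-0.001],[0,0,0]],[0.14,[0.001,0,-0.001],[0,0,0]],[0.14,[0,0,-0.02],[0,0,0]],[0.14,[0,0,-0.05],[0,0,0]],[0.14,[0,0,-0.08],[0,0,0]],[0.14,[0,0,-0.1],[0,0,0]],[0.14,[0,0,-0.1],[0,0,0]]]'
python3 - <<'E'
from h import *
pose()
a=snap('side','s6.png');t=snap('top','t7.png')
x=np.hstack([cv2.resize(a[200:350,130:280],(400,400)),cv2.resize(t[150:290,110:250],(400,400))])
cv2.imwrite('pics/c12.png',x[:,:,::-1])
to([.5,.25,.34],[180,0,-85.93])
E
```

```text
clock: 24.87
tool_pos: [0.6351, 0.3109, 0.2254]
orientation: [-179.6, -52.9, -86.1]
force: [-1.0, 0.4, 0.3]
opening: 0.0498
gripper_force: 0.0
{'clock': 24.8667, 'joint_pos': [56.0136, 43.2875, 8.8145, 30.1364, -100.0016, -58.9892], 'tool_pos': [0.6351, 0.3109, 0.2254], 'orientation': [-179.6429, -52.8549, -86.0983], 'force': [-0.9845, 0.3886, 0.3109], 'opening': 0.0498, 'gripper_force': 0.0}
shift [ 0.1226  0.1381 -0.0322] turn [ 2.000e-02 -5.298e+01 -3.000e-02]
```

View pics/c12.png

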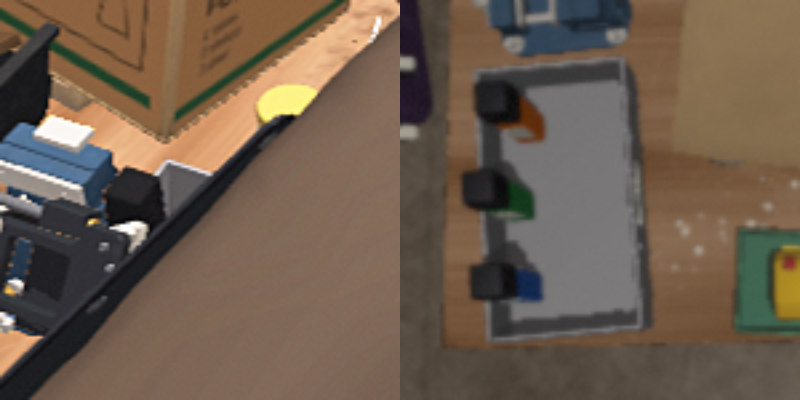

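All three tubes stand along the left wall (cap tops at crop pixels (97,102), (85,190), (92,281) in the top view). Next I'll compute the cap positions and the spray can location before picking the box.

```bash
python3 - <<'E'
from h import *
for n,(x,y) in dict(o=(97,102),g=(85,190),b=(92,281)).items():
    p=onz('top',(110+x*.35,150+y*.35),.205);d=p-c;print(n,'binx',d@left,'biny',-d@far)
t=cv2.imread('pics/t7.png')
cv2.imwrite('pics/c13.png',cv2.resize(np.hstack([t[160:275,320:430]]),None,fx=5,fy=5,interpolation=cv2.INTER_CUBIC))
E
python3 -m pendant '[[0.14,[0.03,0.02,-0.03],[0,-6,0]],[0.14,[0.06,0.05,-0.04],[0,-12,0]],[0.14,[0.08,0.08,-0.045],[0,-18,0]],[0.14,[0.1,0.1,-0.045],[0,-24,0]],[0.14,[0.12,0.12,-0.04],[0,-30,0]],[0.14,[0.123,0.138,-0.032],[0,-36,0]],[0.14,[0.123,0.138,-0.032],[0,-42,0]],[0.14,[0.123,0.138,-0.032],[0,-48,0]],[0.14,[0.123,0.138,-0.032],[0,-53,0]],[0.14,[0.123,0.138,-0.032],[0,-53,0]]]'
python3 - <<'E'
from h import *
pose();to([.41,.1,.32],[180,0,-90]);to([.41,-.1,.32],[180,0,-90]);to([.36,-.3,.30],[180,0,-90])
E
```

```text
o binx 0.035980152787449905 biny -0.08716136190134656
g binx 0.052633173126227464 biny 0.0005825754040139277
b binx 0.050491280104554635 biny 0.09100293477870965
clock: 25.8
tool_pos: [0.4999, 0.2465, 0.3423]
orientation: [-179.9, 0.4, -86.2]
force: [1.2, -0.6, -0.2]
opening: 0.0501
gripper_force: 0.0
{'clock': 25.8, 'joint_pos': [46.2047, 6.1092, -3.3072, -0.2323, -80.1835, -42.384], 'tool_pos': [0.4999, 0.2465, 0.3423], 'orientation': [-179.859, 0.439, -86.2175], 'force': [1.1784, -0.567, -0.1917], 'opening': 0.0501, 'gripper_force': 0.0}
shift [0.1404 0.0994 0.021 ] turn [-0.13  0.44  3.78]
shift [0.3399 0.1126 0.0195] turn [-0.13  0.44  3.78]
shift [0.5363 0.1758 0.0378] turn [-0.13  0.44  3.78]
```

View pics/c13.png

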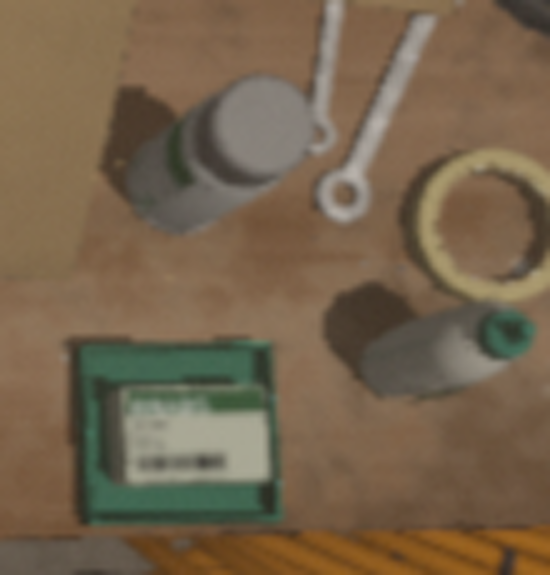

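```bash
python3 - <<'E'
from h import *
g=lambda x,y:(320+(x+.5)/5-.5,160+(y+.5)/5-.5)
print('can top',onz('top',g(262,130),.214)); print('can base near edge',onz('top',g(178,232),0),onz('top',g(128,180),0))
q=np.array([onz('top',g(*k),.055) for k in [(124,384),(269,388),(270,480),(125,486)]]);print(q.round(4),q.mean(0))
E
python3 -m pendant '[[0.3,[0.04,0.03,0.01],[0,0,0]],[0.68,[0.08,0.06,0.015],[0,0,0]],[0.68,[0.11,0.09,0.02],[0,0,3.8]],[0.68,[0.145,0.1,0.02],[0,0,3.8]],[0.68,[0.185,0.105,0.02],[0,0,3.8]],[0.68,[0.225,0.107,0.02],[0,0,3.8]],[0.68,[0.265,0.11,0.02],[0,0,3.8]],[0.68,[0.305,0.112,0.02],[0,0,3.8]],[0.68,[0.34,0.114,0.02],[0,0,3.8]],[0.68,[0.36,0.12,0.02],[0,0,3.8]]]'
python3 - <<'E'
from h import *
pose();to([.36,-.3,.30],[180,0,-90]);to([.452,-.413,.2],[180,0,-91])
E
```

```text
can top [ 0.6172479  -0.42193215  0.214     ]
can base near edge [ 0.58868303 -0.42247974  0.        ] [ 0.62438726 -0.39128423  0.        ]
[[ 0.4852 -0.3691  0.055 ]
 [ 0.4806 -0.4605  0.055 ]
 [ 0.4231 -0.4572  0.055 ]
 [ 0.4214 -0.3661  0.055 ]] [ 0.45255681 -0.41323624  0.055     ]
clock: 26.63
tool_pos: [0.4044, -0.1219, 0.3195]
orientation: [179.8, -0.1, -89.9]
force: [1.0, 0.3, -0.5]
opening: 0.0736
gripper_force: 0.0
{'clock': 26.6333, 'joint_pos': [10.2933, -7.2483, -19.4818, 0.0653, -77.9385, -10.2519], 'tool_pos': [0.4044, -0.1219, 0.3195], 'orientation': [179.8421, -0.0934, -89.9447], 'force': [0.9651, 0.2547, -0.5189], 'opening': 0.0736, 'gripper_force': 0.0}
shift [0.178  0.0445 0.0199] turn [ 0.16 -0.09  0.06]
shift [ 0.2909 -0.0477  0.1199] turn [ 0.16 -0.09  1.06]
```

```bash
python3 -m pendant '[[0.68,[0.04,0.015,0],[0,0,0]],[0.68,[0.08,0.03,0],[0,0,0]],[0.68,[0.12,0.04,0],[0,0,0]],[0.68,[0.16,0.044,0],[0,0,0]],[0.68,[0.2,0.03,0],[0,0,0.5]],[0.68,[0.24,0,0.02],[0,0,1]],[0.68,[0.27,-0.03,0.04],[0,0,1]],[0.68,[0.291,-0.048,0.07],[0,0,1]],[0.68,[0.291,-0.048,0.1],[0,0,1]],[0.68,[0.291,-0.048,0.12],[0,0,1]]]'
python3 - <<'E'
from h import *
pose();to([.4525,-.413,.024],[180,0,-91])
E
```

```text
clock: 27.47
tool_pos: [0.4532, -0.4099, 0.1936]
orientation: [179.6, 0.2, -91.0]
force: [-0.3, 1.3, -1.2]
opening: 0.0736
gripper_force: 0.0
{'clock': 27.4667, 'joint_pos': [-23.8566, 16.1828, -10.0401, -0.0282, -64.2686, 22.8915], 'tool_pos': [0.4532, -0.4099, 0.1936], 'orientation': [179.5571, 0.2145, -90.9783], 'force': [-0.3366, 1.2997, -1.1508], 'opening': 0.0736, 'gripper_force': 0.0}
shift [ 0.0037 -0.0007  0.1696] turn [0.44 0.21 0.02]
```

```bash
python3 -m pendant '[[0.68,[0.001,0,0.035],[0.4,0.2,0]],[0.68,[0.001,0,0.07],[0.4,0.2,0]],[0.68,[0.001,0,0.1],[0.4,0.2,0]],[0.68,[0.001,0,0.125],[0.4,0.2,0]],[0.68,[0.001,0,0.145],[0.4,0.2,0]],[0.68,[0.001,0,0.158],[0.4,0.2,0]],[0.68,[0.001,0,0.165],[0.4,0.2,0]],[0.68,[0.001,0,0.168],[0.4,0.2,0]],[0.68,[0.001,0,0.168],[0.4,0.2,0]]]'
python3 -m pendant '[[-1,[0,0,0],[0,0,0]],[-1,[0,0,0],[0,0,0]],[-1,[0,0,0],[0,0,0]],[-1,[0,0,0],[0,0,0]],[-1,[0,0,0],[0,0,0]]]'
python3 -m pendant '[[-1,[0,0,-0.02],[0,0,0]],[-1,[0,0,-0.05],[0,0,0]],[-1,[0,0,-0.09],[0,0,0]],[-1,[0,0,-0.13],[0,0,0]],[-1,[0,0,-0.17],[0,0,0]],[-1,[0,0,-0.21],[0,0,0]],[-1,[0,0,-0.24],[0,0,0]],[-1,[0,0,-0.24],[0,0,0]]]'
python3 - <<'E'
from h import *
pose();to([.37,-.3,.265],[180,0,-90]);to([.405,-.12,.265],[180,0,-90]);to([.42,.05,.265],[180,0,-90]);to([.52,.16,.265],[180,0,-85.93]); snap('side','s7.png')
E
```

```text
clock: 28.22
tool_pos: [0.4539, -0.41, 0.0318]
orientation: [-179.7, -0.2, -90.8]
force: [-0.0, 1.1, -0.2]
opening: 0.0738
gripper_force: 0.0
clock: 28.63
tool_pos: [0.4548, -0.4103, 0.0336]
orientation: [-179.6, -0.2, -90.8]
force: [-2.5, 1.8, 6.0]
opening: 0.0598
gripper_force: 30.0
clock: 29.3
tool_pos: [0.4553, -0.4111, 0.2806]
orientation: [-179.0, -0.6, -90.8]
force: [1.3, -0.8, -1.7]
opening: 0.0597
gripper_force: 30.0
{'clock': 29.3, 'joint_pos': [-23.7635, 12.421, -3.6443, 0.1542, -72.8237, 22.9611], 'tool_pos': [0.4553, -0.4111, 0.2806], 'orientation': [-179.0348, -0.5699, -90.7631], 'force': [1.2885, -0.8222, -1.6859], 'opening': 0.0597, 'gripper_force': 29.96}
shift [-0.1101  0.087   0.013 ] turn [-0.96 -0.58 -0.76]
shift [-0.2905  0.0544  0.0117] turn [-0.96 -0.58 -0.76]
shift [-0.4607  0.0416  0.0103] turn [-0.96 -0.58 -0.76]
shift [-0.572  -0.0569  0.0108] turn [-0.94 -0.61 -4.83]
```

Box gripped. I'll carry it back round the near side.

```bash
python3 -m pendant '[[-1,[-0.02,0.03,0],[0,0,0]],[-1,[-0.05,0.055,0],[0,0,0]],[-1,[-0.08,0.075,0],[0,0,0]],[-1,[-0.11,0.087,0],[0,0,0]],[-1,[-0.15,0.08,0],[0,0,0]],[-1,[-0.19,0.074,0],[0,0,0]],[-1,[-0.23,0.066,0],[0,0,0]],[-1,[-0.27,0.058,0],[0,0,0]],[-1,[-0.29,0.054,0],[0,0,0]],[-1,[-0.29,0.054,0],[0,0,0]]]'
python3 - <<'E'
from h import *
pose();to([.415,.05,.28],[180,0,-90]);to(binp(-.026,.0,.275),[180,0,-85.93]);
E
```

```text
clock: 30.18
tool_pos: [0.403, -0.1152, 0.2701]
orientation: [-179.6, -0.1, -90.6]
force: [-0.4, -0.7, -2.9]
opening: 0.0598
gripper_force: 30.0
{'clock': 30.1833, 'joint_pos': [11.48, -6.6234, -25.3631, 0.2041, -70.9389, -12.1371], 'tool_pos': [0.403, -0.1152, 0.2701], 'orientation': [-179.6452, -0.1214, -90.5913], 'force': [-0.3532, -0.7213, -2.8838], 'opening': 0.0598, 'gripper_force': 29.9608}
shift [-0.1653 -0.0104 -0.0102] turn [-0.35 -0.12 -0.59]
shift [-0.2787 -0.1449 -0.0096] turn [-0.35 -0.14 -4.66]
```

```bash
python3 -m pendant '[[-1,[-0.04,-0.002,-0.01],[0,0,0]],[-1,[-0.08,-0.005,-0.01],[0,0,0]],[-1,[-0.12,-0.008,-0.01],[0,0,0]],[-1,[-0.16,-0.01,-0.01],[0,0,0]],[-1,[-0.19,-0.03,-0.01],[0,0,0]],[-1,[-0.22,-0.055,-0.01],[-0.3,-0.1,-1]],[-1,[-0.245,-0.085,-0.01],[-0.3,-0.1,-2]],[-1,[-0.265,-0.115,-0.01],[-0.3,-0.1,-3]],[-1,[-0.28,-0.145,-0.01],[-0.3,-0.1,-4.6]],[-1,[-0.283,-0.145,-0.01],[-0.3,-0.1,-4.6]]]'
python3 -m pendant '[[-1,[0,0,0],[0,0,0]],[-1,[0,0,0],[0,0,0]],[-1,[0,0,0],[0,0,0]]]'
python3 - <<'E'
from h import *
pose();to(binp(-.022,.0,.06),[180,0,-85.93])
t=snap('top','t8.png');snap('side','s8.png')
hs=cv2.cvtColor(t,cv2.COLOR_RGB2HSV)
for n,lo,hi,by in [('orange',(5,150,80),(18,255,255),-.09),('green',(50,150,40),(75,255,255),0),('blue',(100,150,60),(118,255,255),.09)]:
    m=cv2.inRange(hs,lo,hi);m[:165]=0;m[275:]=0;m[:,:130]=0;m[:,175:]=0;y,x=np.where(m>0)
    if len(x): print(n,len(x),x.min(),x.max(),y.min(),y.max())
    print([proj('top',binp(.05-.017,by,z)).round(1).tolist() for z in (0,.133,.2)])
E
```

```text
clock: 31.02
tool_pos: [0.5555, 0.1646, 0.2774]
orientation: [179.9, -0.2, -86.1]
force: [0.9, -0.3, -2.4]
opening: 0.0598
gripper_force: 30.0
clock: 31.27
tool_pos: [0.551, 0.1617, 0.2806]
orientation: [-180.0, -0.1, -86.2]
force: [-0.3, -1.2, -2.8]
opening: 0.0597
gripper_force: 30.0
{'clock': 31.2667, 'joint_pos': [35.9512, 9.334, -7.4972, 0.1327, -73.2372, -32.2124], 'tool_pos': [0.551, 0.1617, 0.2806], 'orientation': [-179.9902, -0.1439, -86.2229], 'force': [-0.2622, -1.1926, -2.8156], 'opening': 0.0597, 'gripper_force': 29.9599}
shift [-0.005   0.0004  0.2156] turn [-0.01 -0.14 -0.29]
[[159.2, 195.9], [150.2, 188.8], [144.9, 184.6]]
[[160.9, 222.8], [151.9, 218.3], [146.7, 215.7]]
blue 68 151 158 245 254
[[162.5, 250.3], [153.6, 248.5], [148.4, 247.4]]
```

```bash
python3 -m pendant '[[-1,[-0.005,0,0.03],[0,0,-0.3]],[-1,[-0.005,0,0.065],[0,0,-0.3]],[-1,[-0.005,0,0.1],[0,0,-0.3]],[-1,[-0.005,0,0.13],[0,0,-0.3]],[-1,[-0.005,0,0.16],[0,0,-0.3]],[-1,[-0.005,0,0.185],[0,0,-0.3]],[-1,[-0.005,0,0.205],[0,0,-0.3]],[-1,[-0.005,0,0.22],[0,0,-0.3]],[-1,[-0.005,0,0.23],[0,0,-0.3]],[-1,[-0.005,0,0.235],[0,0,-0.3]]]'
python3 -m pendant '[[-1,[0,0,0.003],[0,0,0]],[-1,[0,0,0.006],[0,0,0]],[-1,[0,0,0.006],[0,0,0]]]'
```

```text
clock: 32.2
tool_pos: [0.5514, 0.1665, 0.0456]
orientation: [-180.0, -0.1, -85.9]
force: [-0.6, 0.1, -2.0]
opening: 0.0599
gripper_force: 30.0
clock: 32.45
tool_pos: [0.5523, 0.1671, 0.0408]
orientation: [-179.9, -0.1, -85.9]
force: [0.2, -0.5, -2.5]
opening: 0.0595
gripper_force: 30.0
```

```bash
python3 -m pendant '[[-1,[0,0,0.003],[0,0,0]],[-1,[0,0,0.006],[0,0,0]],[-1,[0,0,0.006],[0,0,0]]]'
python3 -m pendant '[[-1,[0,0,0.001],[0,0,0]],[-1,[0,0,0.002],[0,0,0]],[-1,[0,0,0.002],[0,0,0]]]'
```

```text
clock: 32.7
tool_pos: [0.5524, 0.1673, 0.0347]
orientation: [-179.9, -0.1, -85.9]
force: [0.9, -0.1, -1.8]
opening: 0.0598
gripper_force: 30.0
clock: 32.95
tool_pos: [0.5523, 0.1673, 0.0345]
orientation: [-179.8, -0.1, -85.8]
force: [-7.5, 0.6, 16.9]
opening: 0.0602
gripper_force: 30.0
```

On the floor. I'll release, retreat and clear the view.

```bash
python3 -m pendant '[[0.3,[0,0,-0.001],[0,0,0]],[0.5,[0,0,-0.001],[0,0,0]],[0.6,[0,0,-0.001],[0,0,0]],[0.6,[0,0,-0.02],[0,0,0]],[0.6,[0,0,-0.06],[0,0,0]],[0.6,[0,0,-0.1],[0,0,0]],[0.6,[0,0,-0.14],[0,0,0]],[0.6,[0,0,-0.18],[0,0,0]],[0.6,[0,0,-0.22],[0,0,0]],[0.6,[0,0,-0.26],[0,0,0]]]'
python3 - <<'E'
from h import *
pose();to([.42,.03,.295]);to([.40,-.12,.295])
E
```

```text
clock: 33.78
tool_pos: [0.5513, 0.1672, 0.2945]
orientation: [-179.9, -0.1, -85.9]
force: [2.0, 0.7, -1.4]
opening: 0.0701
gripper_force: 0.0
{'clock': 33.7833, 'joint_pos': [36.4222, 9.0752, -6.0368, 0.1582, -74.8509, -32.3627], 'tool_pos': [0.5513, 0.1672, 0.2945], 'orientation': [-179.887, -0.1092, -85.8993], 'force': [1.9939, 0.6531, -1.4354], 'opening': 0.0701, 'gripper_force': 0.0}
shift [ 0.1274  0.1408 -0.0006] turn [0. 0. 0.]
shift [ 0.2756  0.1714 -0.0003] turn [0. 0. 0.]
```

```bash
python3 -m pendant '[[0.6,[0.01,0.035,0],[0,0,0]],[0.6,[0.03,0.07,0],[0,0,0]],[0.6,[0.06,0.1,0],[0,0,0]],[0.6,[0.09,0.125,0],[0,0,0]],[0.6,[0.125,0.14,0],[0,0,0]],[0.6,[0.165,0.15,0],[0,0,0]],[0.6,[0.205,0.157,0],[0,0,0]],[0.6,[0.24,0.165,0],[0,0,0]],[0.6,[0.275,0.171,0],[0,0,0]],[0.6,[0.275,0.171,0],[0,0,0]]]'
python3 -m pendant '[[0.6,[0.04,0.01,0],[0,0,0]],[0.6,[0.08,0.02,0],[0,0,0]],[0.6,[0.12,0.025,0],[0,0,0]],[0.6,[0.16,0.03,0],[0,0,0]],[0.6,[0.18,0.03,0],[0,0,0]],[0.6,[0.18,0.03,0],[0,0,0]]]'
python3 - <<'E'
from h import *
pose()
a=snap('side','s9.png');t=snap('top','t9.png')
x=np.hstack([cv2.resize(a[210:370,130:290],(400,400)),cv2.resize(t[150:290,125:265],(400,400))])
cv2.imwrite('pics/c14.png',x[:,:,::-1])
E
```

```text
clock: 34.62
tool_pos: [0.3994, -0.1236, 0.2927]
orientation: [-179.9, -0.2, -86.2]
force: [-0.2, 1.2, 0.3]
opening: 0.0698
gripper_force: 0.0
clock: 35.12
tool_pos: [0.3834, -0.3041, 0.2921]
orientation: [180.0, -0.1, -86.1]
force: [0.6, 0.6, -0.1]
opening: 0.0701
gripper_force: 0.0
{'clock': 35.1167, 'joint_pos': [-15.236, 0.4462, -15.9236, 0.1326, -73.6004, 19.0895], 'tool_pos': [0.3834, -0.3041, 0.2921], 'orientation': [179.9865, -0.13, -86.109], 'force': [0.6237, 0.5598, -0.1465], 'opening': 0.0701, 'gripper_force': 0.0}
```

View pics/c14.png

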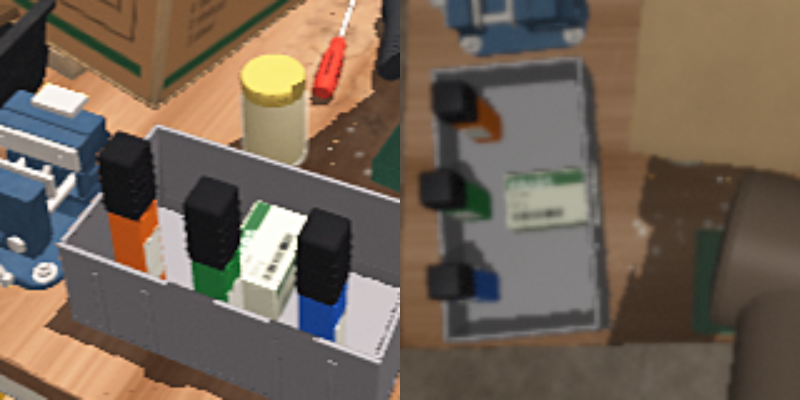

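Everything is placed: the three tubes stand cap up at the left and the box is flat beside them (crop 507–587, 170–228). I'll check orange's verticality and the positions numerically.

Run:
```python
from h import *
a=cv2.imread('pics/s9.png');hs=cv2.cvtColor(a,cv2.COLOR_BGR2HSV);t=cv2.imread('pics/t9.png');ht=cv2.cvtColor(t,cv2.COLOR_BGR2HSV)
def lines(img,H,box,n,bx,by,cam_,horiz=False):
    x0,y0,x1,y1=box; v=((H[...,2]<60)&(H[...,1]<110)).astype(np.uint8) 
for n,lo,hi,bx,by in [('orange',(5,150,60),(18,255,255),.04,-.088),('green',(50,150,30),(80,255,255),.052,0),('blue',(100,150,40),(120,255,255),.05,.09)]:
    m=cv2.inRange(hs,lo,hi);m[:280]=0
    k,l,s,cc=cv2.connectedComponentsWithStats(m); 
    pr=proj('side',binp(bx,by,.1)); i=min([j for j in range(1,k) if s[j,4]>80],key=lambda j:abs(cc[j][0]-pr[0]))
    ys=[y for y in range(s[i,1]+3,s[i,1]+s[i,3]-3)]
    for e,f in (('L',np.min),('R',np.max)):
        xs=[f(np.where(l[y]==i)[0]) for y in ys]; sl=np.polyfit(ys,xs,1)[0]
        P,Q=proj('side',binp(bx,by,.17)),proj('side',binp(bx,by,.08));print(n,e,'slope',sl.round(3),'vert',((Q-P)[0]/(Q-P)[1]).round(3),end=' | ')
    print(s[i])
    # top view: coloured-region right edge lowest visible
    m=cv2.inRange(ht,lo,hi);m[:165]=0;m[275:]=0;m[:,:130]=0;m[:,185:]=0
    y,x=np.where(m>0);ctr=cv2.minAreaRect(np.stack([x,y],1).astype(np.float32));vx=cv2.fitLine(np.stack([x,y],1).astype(np.float32),cv2.DIST_L2,0,.01,.01).ravel()[:2]
    P,Q=proj('top',binp(bx,by,.13)),proj('top',binp(bx,by,.0));d=(Q-P)/np.linalg.norm(Q-P);print('  top dir',vx,'vertical dir',d,'xmax',x.max(),[proj('top',binp(bb-.017,by,0)).round(1).tolist() for bb in(.036,.05)])
q=np.array([onz('top',(125+x*.35,150+y*.35),.056) for x,y in [(107,173),(184,170),(187,223),(110,228)]]);d=q.mean(0)-c;print('box',d@left,-d@far)
```

```text
orange L slope -0.132 vert 0.141 | orange R slope -0.324 vert 0.141 | [173 290  20  29 320]
  top dir [0.84564066 0.5337527 ] vertical dir [0.79476708 0.60691457] xmax 159 [[163.5, 196.1], [159.3, 196.5]]
green L slope -0.179 vert 0.07 | green R slope -0.432 vert 0.07 | [207 310  19  21 214]
  top dir [0.6344571 0.7729581] vertical dir [0.90553805 0.42426506] xmax 155 [[165.1, 222.4], [160.9, 222.8]]
blue L slope -0.181 vert -0.023 | blue R slope -0.355 vert -0.023 | [250 324  19  23 234]
  top dir [0.5222777  0.85277545] vertical dir [0.98305854 0.18329184] xmax 158 [[166.8, 249.9], [162.5, 250.3]]
box -0.026832435914058015 -6.797512550353802e-06
```

```bash
python3 -m pendant '[[0.6,[0.04,0.01,0],[0,0,0]],[0.6,[0.08,0.02,0],[0,0,0]],[0.6,[0.12,0.02,0],[0,0,0]],[0.6,[0.16,0.01,0],[0,0,0]],[0.6,[0.2,0,0],[0,0,0]],[0.6,[0.24,0,0],[0,0,0]],[0.6,[0.24,0,0],[0,0,0]]]'
python3 - <<'E'
from h import *
pose()
for n,z in (('top',.074),('side',.04)):
    im=snap(n,n+'10.png');h=cv2.cvtColor(im,cv2.COLOR_RGB2HSV)
    m=cv2.inRange(h,(20,150,70),(32,255,255));k,l,s,cc=cv2.connectedComponentsWithStats(m)
    print(n,proj(n,[.457,-.06,z]).round(),[(s[i].tolist(),onz(n,cc[i],z).round(3).tolist()) for i in range(1,k) if s[i,4]>40])
E
```

```text
clock: 35.8
tool_pos: [0.4017, -0.544, 0.2903]
orientation: [179.9, -0.0, -86.0]
force: [-0.1, 0.9, -1.9]
opening: 0.0701
gripper_force: 0.0
{'clock': 35.8, 'joint_pos': [-37.0292, 18.9924, 6.5908, 0.0893, -77.655, 41.0498], 'tool_pos': [0.4017, -0.544, 0.2903], 'orientation': [179.9, -0.0286, -85.9603], 'force': [-0.1214, 0.8739, -1.9395], 'opening': 0.0701, 'gripper_force': 0.0}
top [247. 247.] [([424, 8, 53, 15, 438], [1.229, -0.778, 0.074]), ([241, 236, 12, 26, 246], [0.449, -0.058, 0.074])]
side [307. 264.] [([222, 26, 11, 6, 56], [2.479, -3.07, 0.04]), ([377, 134, 15, 6, 65], [0.432, -1.02, 0.04]), ([22, 138, 17, 18, 144], [1.747, -0.189, 0.04]), ([226, 240, 26, 13, 120], [0.655, -0.034, 0.04]), ([293, 253, 31, 28, 364], [0.45, -0.058, 0.04]), ([35, 316, 97, 63, 1121], [0.794, 0.401, 0.04])]
```

```bash
python3 -c "
from plant import workorder
print(workorder.close_job())"
```

```text
the job is handed in; nothing more can be done
None
```

I handed the job in at about 36 s: the tape measure stands in the left tray, all three tubes stand cap up along the bin's left wall, and the box lies flat beside them. The judge gave no verdict back; orange is the closest to its limit, about 6 mm inside.

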